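# Secure the controlled drugs at shift end

## Robot

A 6-joint arm with a two-finger parallel gripper is mounted at the origin on the work surface. World frame = base frame: x ahead of the robot, y to its left, z up, the work surface at z = 0. Lengths are in mm, angles in rad, forces in N, time in s.
With the tool pointing down it reaches from about 350 to 975 mm from the base axis. Payload 7.1 kg.
Tool frame: the origin (TCP) lies at the very end of the fingers, on their centre line; the grasp point (between the pads) lies 19 mm behind it; x points along the fingers, y is the direction in which the jaws open and shut, and the axes are right-handed (so a half turn about x gives the same grasp; the last joint's range is limited). The gripper opens to 88 mm and grips with 3 to 60 N. Pads are 20 mm wide; open, the fingers measure 115 mm over their backs; the gripper's body (75 mm by 178 mm) begins 61 mm behind the grasp point.
Start: joints at [1.215, 0.423, 1.63, -0, 1.089, -0.019], TCP at [206.511, 589.88, 222.675] pointing down, gripper open.
Joint ranges: [-3, 3], [-0.9, 2.11], [0.09, 2.58], [-1.31, 4.45], [0.11, 2.69], [-2.54, 2.54]. Speed limits (rad/s): [2.39, 2.39, 3.01, 3.14, 3.14, 3.14].

## Interface

Orientations are given as a rotation vector (axis times angle).
In Python, from workcell import ctrl gives the robot as it stands. The module is installed in compiled form; this text tells all that it offers.
- The arm moves only by the tool carry_out, never from a script. Its argument "commands" is a list of rows, each a list of 6 numbers: the shift along the tool's x, y, z in m, then the turn, a rotation vector about the tool's x, y, z in degrees. In form: [[tx, ty, tz, rx, ry, rz], ...]. A call has 1 to 8 rows; each row shifts and turns the pose as measured when the row begins, along the tool's axes as they then stand; what a row does not reach is not made up. A row lasts 1/8 s, in which the tool goes at most 62.5 mm and 10.7 degrees, less where a joint would pass 70% of its speed; a pose out of reach is approached as far as the arm can. A call with a gripper value outside its range is refused whole. "grip" is the closure, from 0 (fully open) to 1 (shut), set as the call begins (left out, the last holds). The fingers move at their own pace and stop on an object; the grip force is fixed at half the most. Time passes only in rows, so rows that do not move let the fingers close. It gives the time, the measured TCP pose, the force and the opening at its end, in the units of the state.
- ctrl.get_obs(): the state, without advancing time (a new reading comes with each control period).
- ctrl.get_image(name): name is "scene" or "top" or "wrist"; returns a dict with "pixels" (420x560x3 uint8, blue, green, red), "intrinsics" (3x3 intrinsics, pixels), "rvec" (rotation vector, rad) and "tvec" (3), from world to camera coordinates, as OpenCV has them. Camera axes: x right, y down, z forward; pixel columns grow to the right and rows downward; lengths in mm; the calibration is good to about 2 mm. The wrist camera is an equidistant fisheye: a pixel r from the principal point sees the ray r / f radians off the axis. A picture is of the moment at which its call begins. There is no depth.
- ctrl.close_job(): hands the job in, once; it reports no verdict.
The state is a dict: "t": time; "qpos": joint angles; "qvel": joint speeds; "joint_torque": joint torques, N m; "ee_pos": TCP position; "orientation": TCP orientation; "ft_force": force on the tool from outside, world axes, zero at the start; "moment": the same for the moment, N m; "width": finger opening in mm.
Only numpy, scipy, OpenCV 4.12 (cv2) and the standard library are available. Lean on these libraries where they do the work, as an engineer would, in place of code of your own. Each camera call takes 0.05 s, during which the arm holds its last target. There are 200 camera calls.

## Task

Lock up the controlled drugs: put every loose white carton into the open narcotics box, lower its lid gently all the way down without letting it slam, and snap its clasp home. Then go along the small black cases from the robot's left to its right and tug each lid up by its handle to find any that is not latched; shut every one that opens and snap its clasp home, so that at the end every lid is down with its clasp home. Leave the other things on the counter where they are.

Things in the scene. Friction and masses are not known exactly. Their poses are not given: they have to be found in the camera images.
- vault: Narcotics box, white steel, fixed: 160 (its x) x 200 (its y) x 70 mm high, walls and floor 5 mm, open on top. Lid hinged along its far (+x) rim (line through x = +80, z = 70 mm, parallel to its y); clasp in the middle of its front (-x) face; the round cam lock beside it does not work. Origin: centre of its underside; z up.
- vault_lid (a joint): Lid angle of the narcotics box, rad: 0 shut flat, growing as it opens up and away from the robot; starts 1.35 to 1.7. Plate 160 x 200 x 10 mm, 0.3 kg; stiff hinge: stays where left, moves with about 3 N on its outer (top) face near the free edge. Bar handle mid-face, 50 x 10 x 10 mm, centre 28 mm over it, 115 mm from the hinge; the last 20 mm by the free edge is bare.
- vault_catch (a point): Front face of the box's clasp at the level of its hook's underside (85 mm up): steel plate 30 mm wide, 5 thick, hinged 61 mm below, hook 6 mm thick on top reaching over the lid's front edge. Sprung both ways: rests home (point 88.5 mm ahead of the box's origin) or out (7 mm further). Pushed 4 mm towards the box with about 6 N near the top it snaps home; lid down first. Starts out.
- case_left: Small black drug case, the leftmost (largest y, towards the robot's left); may be absent. Stands loose but heavy (3 kg); 130 (its x) x 90 (its y) x 60 mm high without the lid; lid hinged along the far (+x) rim (hinge line through x = +65, z = 60 mm, parallel to its y), clasp on the front (-x) face. Origin: centre of its underside; z up.
- case_left_lid (a joint): Angle of this case's lid, rad, 0 shut, growing as it opens upward; starts at 0. Plate 130 x 90 x 10 mm, 0.18 kg, falls shut by itself. If its clasp is home, a tug raises the lid only about 0.04 rad (5 mm at the front edge) until it meets the hook; if not, it opens freely.
- case_left_handle (a point): Centre of this lid's steel bar handle, 28 mm over the lid's top and 85 mm from the hinge line: bar 50 mm along the case's x, 10 mm wide, 10 mm high, on two posts; free space below the bar 23 mm. Pinch it from above across its width (fingers closing along the case's y).
- case_left_catch (a point): Front face of this case's steel clasp, level with the underside of its hook (75 mm up); made and working like the narcotics box's clasp. Home: this point 73.5 mm in front of the case's origin; out, unlatched: 7 mm further out. Starts either way at random.
- case_mid: Small black drug case, the middle; may be absent. Stands loose but heavy (3 kg); 130 (its x) x 90 (its y) x 60 mm high without the lid; lid hinged along the far (+x) rim (hinge line through x = +65, z = 60 mm, parallel to its y), clasp on the front (-x) face. Origin: centre of its underside; z up.
- case_mid_lid (a joint): Angle of this case's lid, rad, 0 shut, growing as it opens upward; starts at 0. Plate 130 x 90 x 10 mm, 0.18 kg, falls shut by itself. If its clasp is home, a tug raises the lid only about 0.04 rad (5 mm at the front edge) until it meets the hook; if not, it opens freely.
- case_mid_handle (a point): Centre of this lid's steel bar handle, 28 mm over the lid's top and 85 mm from the hinge line: bar 50 mm along the case's x, 10 mm wide, 10 mm high, on two posts; free space below the bar 23 mm. Pinch it from above across its width (fingers closing along the case's y).
- case_mid_catch (a point): Front face of this case's steel clasp, level with the underside of its hook (75 mm up); made and working like the narcotics box's clasp. Home: this point 73.5 mm in front of the case's origin; out, unlatched: 7 mm further out. Starts either way at random.
- case_right: Small black drug case, the rightmost of the three small cases, next to the narcotics box; may be absent. Stands loose but heavy (3 kg); 130 (its x) x 90 (its y) x 60 mm high without the lid; lid hinged along the far (+x) rim (hinge line through x = +65, z = 60 mm, parallel to its y), clasp on the front (-x) face. Origin: centre of its underside; z up.
- case_right_lid (a joint): Angle of this case's lid, rad, 0 shut, growing as it opens upward; starts at 0. Plate 130 x 90 x 10 mm, 0.18 kg, falls shut by itself. If its clasp is home, a tug raises the lid only about 0.04 rad (5 mm at the front edge) until it meets the hook; if not, it opens freely.
- case_right_handle (a point): Centre of this lid's steel bar handle, 28 mm over the lid's top and 85 mm from the hinge line: bar 50 mm along the case's x, 10 mm wide, 10 mm high, on two posts; free space below the bar 23 mm. Pinch it from above across its width (fingers closing along the case's y).
- case_right_catch (a point): Front face of this case's steel clasp, level with the underside of its hook (75 mm up); made and working like the narcotics box's clasp. Home: this point 73.5 mm in front of the case's origin; out, unlatched: 7 mm further out. Starts either way at random.
- carton1_mid (a point): Centre of a loose white drug carton, 60 (its x) x 32 (its y) x 40 mm high (z), 60 g, standing on the counter in front of the cases; may be absent.
- carton2_mid (a point): Centre of a loose white drug carton, 60 (its x) x 32 (its y) x 40 mm high (z), 60 g, standing on the counter in front of the cases; may be absent.
- carton3_mid (a point): Centre of a loose white drug carton, 60 (its x) x 32 (its y) x 40 mm high (z), 60 g, standing on the counter in front of the cases; may be absent.
- dropper: Bystander, loose: clear glass dropper bottle, 34 mm across, 85 mm high. Origin: centre of its underside. Leave it where it is.
- cap_a: Bystander, loose: gold-toned vial cap, 22 mm across, 9 mm high. Origin: centre of its underside. Leave it where it is.
- cap_b: Bystander, loose: gold-toned vial cap, 22 mm across, 9 mm high. Origin: centre of its underside. Leave it where it is.
- pill_jar: Bystander, loose: amber jar, 34 mm across, 55 mm high. Origin: centre of its underside. Leave it where it is.
- steel_bowl: Bystander, loose: steel bowl, 90 mm across, 45 mm high. Origin: centre of its underside. Leave it where it is.
Not all that is in view belongs to the job. Leave any red look-alike of the case_left alone. What is shaped like the part that bears carton3_mid but purple is not meant.

How it is judged (in metres and radians):
On the way, in this order (a step that is already met when the one before it is completed fails the run):
1. every carton is inside the narcotics box, its lid is down and its clasp is home (x of carton1_mid in the frame of vault between -0.076 and 0.076 m and y of carton1_mid in the frame of vault between -0.096 and 0.096 m and z of each of carton1_mid, carton2_mid, carton3_mid in the frame of vault below 0.066 m and x of carton2_mid in the frame of vault between -0.076 and 0.076 m and y of carton2_mid in the frame of vault between -0.096 and 0.096 m and x of carton3_mid in the frame of vault between -0.076 and 0.076 m and y of carton3_mid in the frame of vault between -0.096 and 0.096 m and value of joint vault_lid below 0.02 rad and x of vault_catch in the frame of vault above -0.091 m), for 0.2 s.
2. the left small case's lid is tugged up by its handle (0.02 rad or more, as far as a home clasp allows, or further) (value of joint case_left_lid above 0.02 rad), for 0.1 s.
3. the middle small case's lid is tugged up by its handle (0.02 rad or more, as far as a home clasp allows, or further) (value of joint case_mid_lid above 0.02 rad), for 0.1 s.
4. the right small case's lid is tugged up by its handle (0.02 rad or more, as far as a home clasp allows, or further) (value of joint case_right_lid above 0.02 rad), for 0.1 s.
At the end, for the whole second after the job is handed in: All cartons lie inside the narcotics box; the lids of the box and of every case present are shut (within 0.02 rad) and every clasp is home (within 2.5 mm); the robot has let go (all of step 1 and value of joint each of case_left_lid, case_mid_lid, case_right_lid below 0.02 rad and x of case_left_catch in the frame of case_left above -0.076 m and x of case_mid_catch in the frame of case_mid above -0.076 m and x of case_right_catch in the frame of case_right above -0.076 m); the robot touches nothing.
It fails at once if the narcotics box's lid is slammed (faster than 3 rad/s) (velocity of joint vault_lid below -3 rad/s).
It fails at once if a bystander is pushed more than 40 mm or tipped over (distance of any of dropper, cap_a, cap_b, pill_jar, steel_bowl from where it was at the start of the episode above 0.04 m or angle between any of dropper, cap_a, cap_b, pill_jar, steel_bowl's own z axis and vertical above 0.5 rad).
Of carton1, carton2, carton3 only 2 to 3 are there at a start; the rules pass over those that are not, and their reading is None.
Of case_left, case_mid, case_right only 2 to 3 are there at a start; the rules pass over those that are not, and their reading is None.
At some moment in a run one of carton1, carton2, carton3 may be knocked a few centimetres aside while the robot is not near it.
Once in a run the grip may slacken for a moment while it holds something.
It also fails if it takes over 210 s, if anything falls off the work surface, if the arm or the gripper's body presses on something with over 40 N, if the wrist force passes 120 N, or if a joint passes its speed limit or range.

## Working session

There is one attempt and no reset: what is moved stays moved. The work goes in short steps, Python scripts to look and compute and a tool call to move; the robot and the scene stay as the last step left them, time stands still between calls to the robot, and variables do not carry over. Pictures are saved under pics/ and viewed, about 12 in all and at most 16, crops included, and the job is handed in when it is done.

Besides the shell and the picture viewer there is one more tool, called after "Request:" in YAML: its name, and indented under it one key for each argument. carry_out: Moves the arm, as the interface text tells. Its arguments: {"type":"object","properties":{"commands":{"type":"array"},"grip":{"type":"number"}},"required":["commands"]}

```bash
mkdir -p pics
cat > h.py <<'E'
import numpy as np, cv2
from workcell import ctrl
def snap(n,f,crop=None,s=1):
    d=ctrl.get_image(n); p=d["pixels"]
    np.savez('pics/'+f+'.npz',p=p,K=d["intrinsics"],r=d["rvec"],t=d["tvec"])
    save(f,f,crop,s); return d
def save(src,f,crop=None,s=1):
    p=np.load('pics/'+src+'.npz')['p']
    if crop: a,b,c,e=crop; p=p[b:e,a:c]
    cv2.imwrite('pics/'+f+'.png',cv2.resize(p,None,fx=s,fy=s,interpolation=cv2.INTER_CUBIC))
def cam(f):
    d=np.load('pics/'+f+'.npz'); R=cv2.Rodrigues(d['r'].astype(float))[0]
    return d['K'].astype(float),R,d['t'].astype(float).ravel()
def ray(f,uv,fish=False):
    K,R,t=cam(f); x=(uv[0]-K[0,2])/K[0,0]; y=(uv[1]-K[1,2])/K[1,1]
    if fish:
        th=np.hypot(x,y); v=np.array([x/th*np.sin(th),y/th*np.sin(th),np.cos(th)]) if th>1e-9 else np.array([0,0,1.])
    else: v=np.array([x,y,1.])
    return -R.T@t, R.T@v
def atz(f,uv,z,fish=False):
    c,d=ray(f,uv,fish); return (c+d*(z-c[2])/d[2]).round(1)
def proj(f,P,fish=False):
    K,R,t=cam(f); q=(R@np.atleast_2d(P).astype(float).T).T+t
    if fish:
        r=np.hypot(q[:,0],q[:,1]); th=np.arctan2(r,q[:,2]); u=q[:,:2]/r[:,None]*th[:,None]
    else: u=q[:,:2]/q[:,2:]
    return u*[K[0,0],K[1,1]]+[K[0,2],K[1,2]]
def state():
    o=ctrl.get_obs(); print('t',o['t'],'pos',np.round(o['ee_pos'],1),'rv',np.round(o['orientation'],3),'F',np.round(o['ft_force'],1),'w',o['width']); return o
E
python3 - <<'E'
from h import *
o=state(); R=cv2.Rodrigues(np.array(o['orientation'],float))[0]; print(R.round(3))
for n in('top','scene'):
    snap(n,n+'1',s=1.42); print(n,[x.round(2).tolist() for x in cam(n+'1')])
E
```

```text
t 0.0 pos [206.3 589.4 221.9] rv [ 0.263  1.555 -0.265] F [-0.5  0.3  0.6] w 87.90949514560533
[[-0.001  0.33   0.944]
 [-0.001  0.944 -0.33 ]
 [-1.    -0.002 -0.   ]]
top [[[512.05, 0.0, 273.54], [0.0, 512.05, 193.32], [0.0, 0.0, 1.0]], [[0.01, -1.0, 0.0], [-0.99, -0.01, -0.15], [0.15, 0.0, -0.99]], [141.26, 537.67, 1385.2]]
scene [[[478.9, 0.0, 277.61], [0.0, 478.9, 208.17], [0.0, 0.0, 1.0]], [[0.56, 0.83, 0.01], [0.61, -0.41, -0.68], [-0.56, 0.39, -0.73]], [-406.98, -208.62, 1390.03]]
```

View pics/top1.png

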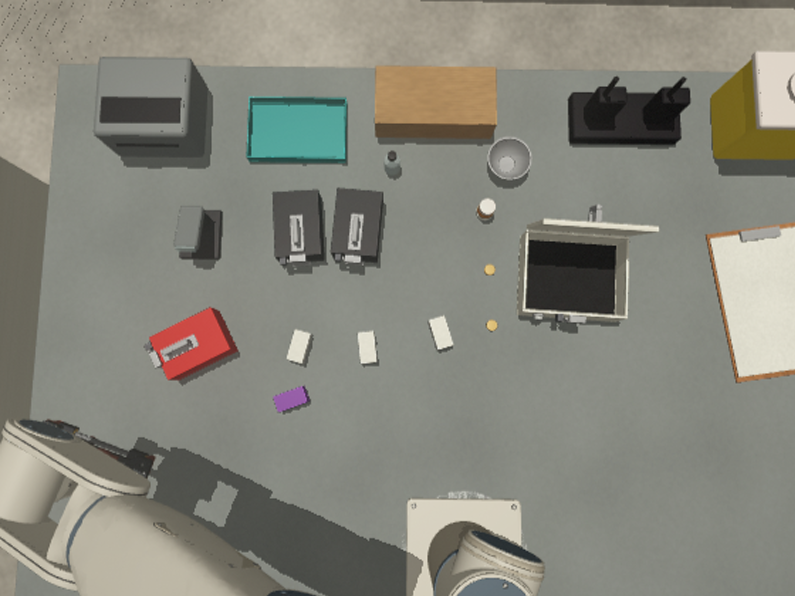

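View pics/scene1.png

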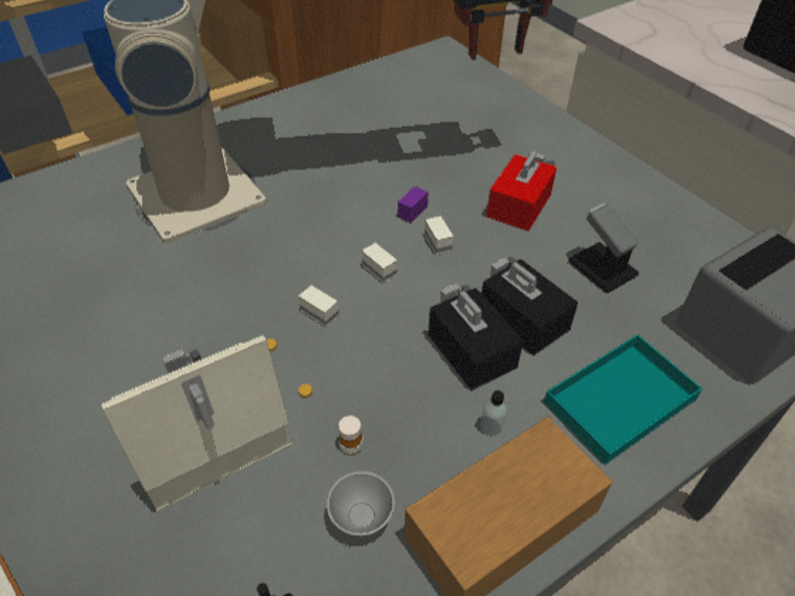

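Top picture (1.42x): the two black cases are at (297,230) and (358,228). The white cartons are at (299,347), (368,347) and (441,333), and the open vault is at (573,275). The lookalikes to leave alone are the red case (192,344) and the purple carton (291,399). Next is an enlarged crop to confirm and measure.

Run:
```python
from h import *
save('top1','c1',(185,125,470,300),2.8)
p=np.load('pics/top1.npz')['p']; h=cv2.cvtColor(p,cv2.COLOR_BGR2HSV)
m=((h[...,2]>170)&(h[...,1]<60)).astype(np.uint8); m[:225]=0; m[265:]=0; m[:,330:]=0; m[:,:190]=0
for c in cv2.findContours(m,0,1)[0]:
    if cv2.contourArea(c)>100:
        r=cv2.minAreaRect(c); b=cv2.boxPoints(r); w=np.array([atz('top1',q,40) for q in b])
        e=w[1]-w[0]; f=w[2]-w[1]; L=e if np.hypot(*e[:2])>np.hypot(*f[:2]) else f
        print(np.round(r[0],1),w.mean(0).round(1),np.hypot(*e[:2]).round(1),np.hypot(*f[:2]).round(1),'ang',np.degrees(np.arctan2(L[1],L[0])).round(1))
```

```text
[258. 244.] [394.7 188.8  40. ] 31.7 60.2 ang -173.4
[209.6 243.4] [394.9 321.6  40. ] 60.2 31.9 ang -14.2
[310.2 233.8] [424.8  45.6  40. ] 31.5 59.9 ang -161.5
```

View pics/c1.png

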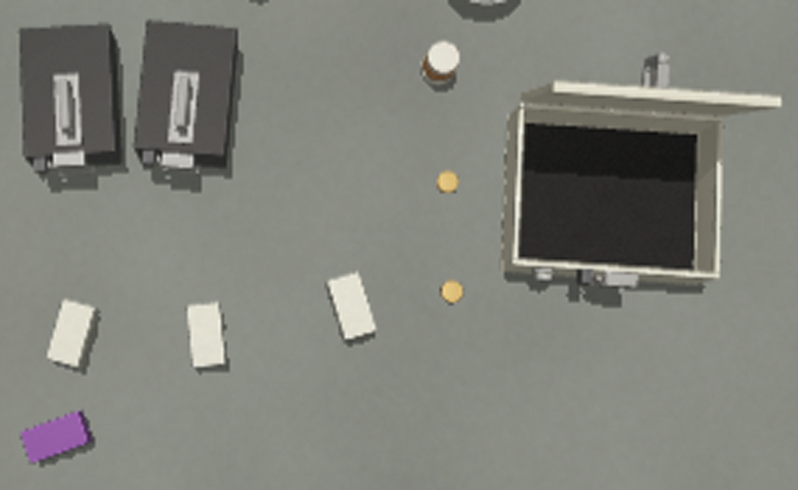

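Crop: the cases' lid corners are clear, the three white cartons are not purple, and the vault rim is visible. The gap between the cases is small. Now I'll fit poses.

Run:
```python
from h import *
from scipy.optimize import least_squares
def fit(pts,uv,x0):
    uv=np.array(uv,float)/2.8+[185,125]-0.3; pts=np.array(pts,float)
    def w(p):
        c,s=np.cos(p[2]),np.sin(p[2]); return np.c_[p[0]+c*pts[:,0]-s*pts[:,1],p[1]+s*pts[:,0]+c*pts[:,1],pts[:,2]]
    r=least_squares(lambda p:(proj('top1',w(p))-uv).ravel(),x0,x_scale=[10,10,.1]); print(r.x.round(3),np.degrees(r.x[2]).round(1),'res',np.abs(r.fun).max().round(2)); return r.x
lid=[[65,45,70],[65,-45,70],[-65,-45,70],[-65,45,70]]
L=fit(lid,[(20,30),(110,24),(116,150),(24,159)],[550,320,0])
M=fit(lid,[(147,21),(238,28),(224,157),(135,149)],[550,220,0])
V=fit([[80,100,70],[-80,100,70],[-80,-100,70],[-75,-95,70]],[(519,103),(513,266),(719,276),(717,270)],[500,-180,0])
print('rim corner px'); 
for o,n in((L,'L'),(M,'M')):
    c,s=np.cos(o[2]),np.sin(o[2])
    for q in((-20,0,98),(-75,0,75)): print(n,q,np.round([o[0]+c*q[0],o[1]+s*q[0]],1),(proj('top1',[o[0]+c*q[0],o[1]+s*q[0],q[2]])[0]-[185,125])*2.8)
print('cam',ray('top1',(0,0))[0], 'caps',atz('top1',(185+447/2.8,125+181/2.8),9),atz('top1',(185+452/2.8,125+291/2.8),9),'jar',atz('top1',(185+443/2.8,125+57/2.8),55),'bowl',atz('top1',(510/1.42,160/1.42),40))
print('lid edge y ends at z? ',[atz('top1',(185+a/2.8,125+b/2.8),225) for a,b in((553,85),(781,102))])
```

```text
[6.30393e+02 3.27470e+02 7.80000e-02] 4.5 res 0.81
[ 6.33870e+02  2.10945e+02 -7.70000e-02] -4.4 res 0.53
[ 5.39168e+02 -2.11911e+02 -4.10000e-02] -2.4 res 0.66
rim corner px
L (-20, 0, 98) [610.5 325.9] [ 64.01173698 103.37973933]
L (-75, 0, 75) [555.6 321.6] [ 69.64241112 163.63523428]
M (-20, 0, 98) [613.9 212.5] [181.94561486 101.30088242]
M (-75, 0, 75) [559.1 216.7] [177.53971878 161.45581067]
cam [ 323.97706597  146.38686821 1449.63583059] caps [553.7 -54.4   9. ] [441.7 -58.5   9. ] jar [671.6 -45.   55. ] bowl [771.5 -93.2  40. ]
lid edge y ends at z?  [array([ 605.3, -117.6,  225. ]), array([ 592.7, -316.1,  225. ])]
```

```bash
cat >> h.py <<'E'
def Rt(yaw,pitch=0):  # tool x down, tool y at world angle yaw (deg); pitch tips about tool y
    a=np.radians(yaw); y=np.array([np.cos(a),np.sin(a),0]); x=np.array([0,0,-1.]); R=np.c_[x,y,np.cross(x,y)]
    return R@cv2.Rodrigues(np.array([0,np.radians(pitch),0]))[0]
def plan(wps,step=55,ang=9.5,start=None):
    """wps: list of (x,y,z,yaw[,pitch[,step]]); prints rows"""
    o=ctrl.get_obs(); p=np.array(o['ee_pos'],float); R=cv2.Rodrigues(np.array(o['orientation'],float))[0]
    if start is not None: p=np.array(start[:3],float); R=Rt(*start[3:])
    out=[]
    for w in wps:
        tp=np.array(w[:3],float); TR=Rt(w[3],w[4] if len(w)>4 else 0); s=w[5] if len(w)>5 else step
        rv=cv2.Rodrigues(R.T@TR)[0].ravel(); n=int(max(1,np.ceil(np.linalg.norm(tp-p)/s),np.ceil(np.degrees(np.linalg.norm(rv))/ang)))
        d=(tp-p)/n; dR=cv2.Rodrigues(rv/n)[0]
        for i in range(n):
            out.append([round(v,4) for v in (R.T@d/1000)]+[round(v,2) for v in np.degrees(rv/n)]); p=p+d; R=R@dR
        print('wp',w,'row',len(out))
    for i in range(0,len(out),8): print(str(out[i:i+8]).replace(' ',''))
def cartons(f='cx'):
    d=ctrl.get_image('top'); p=d['pixels']; np.savez('pics/'+f+'.npz',p=p,K=d["intrinsics"],r=d["rvec"],t=d["tvec"])
    h=cv2.cvtColor(p,cv2.COLOR_BGR2HSV); m=((h[...,2]>170)&(h[...,1]<60)).astype(np.uint8); m[:200]=0; m[290:]=0; m[:,340:]=0; m[:,:150]=0
    for c in cv2.findContours(m,0,1)[0]:
        if cv2.contourArea(c)>100:
            r=cv2.minAreaRect(c); w=np.array([atz(f,q,40) for q in cv2.boxPoints(r)]); e=w[1]-w[0]; g=w[2]-w[1]; a,b=np.hypot(*e[:2]),np.hypot(*g[:2]); L=e if a>b else g
            j=np.degrees(np.arctan2(L[1],L[0]))%180; j=j+90 if j<90 else j-90
            print(w.mean(0).round(1),a.round(1),b.round(1),'jaw',j.round(1))
E
python3 -c "
from h import *
state();plan([(394.9,321.6,110,75.8),(394.9,321.6,8,75.8,0,40)])"
```

```text
t 0.1 pos [206.4 589.5 222. ] rv [ 0.263  1.555 -0.265] F [-0.7  0.3  0.2] w 88.01798885220991
wp (394.9, 321.6, 110, 75.8) row 7
wp (394.9, 321.6, 8, 75.8, 0, 40) row 10
[[np.float64(0.016),np.float64(-0.0272),np.float64(0.0381),np.float64(-0.73),np.float64(-0.0),np.float64(0.01)],[np.float64(0.016),np.float64(-0.0277),np.float64(0.0377),np.float64(-0.73),np.float64(-0.0),np.float64(0.01)],[np.float64(0.016),np.float64(-0.0282),np.float64(0.0374),np.float64(-0.73),np.float64(-0.0),np.float64(0.01)],[np.float64(0.016),np.float64(-0.0286),np.float64(0.037),np.float64(-0.73),np.float64(-0.0),np.float64(0.01)],[np.float64(0.016),np.float64(-0.0291),np.float64(0.0366),np.float64(-0.73),np.float64(-0.0),np.float64(0.01)],[np.float64(0.016),np.float64(-0.0296),np.float64(0.0363),np.float64(-0.73),np.float64(-0.0),np.float64(0.01)],[np.float64(0.016),np.float64(-0.03),np.float64(0.0359),np.float64(-0.73),np.float64(-0.0),np.float64(0.01)],[np.float64(0.034),np.float64(-0.0),np.float64(0.0),np.float64(0.0),np.float64(0.0),np.float64(0.0)]]
[[np.float64(0.034),np.float64(-0.0),np.float64(0.0),np.float64(0.0),np.float64(0.0),np.float64(0.0)],[np.float64(0.034),np.float64(-0.0),np.float64(0.0),np.float64(0.0),np.float64(0.0),np.float64(0.0)]]
```

Request:
carry_out:
  commands:
    - [0.016,-0.027,0.038,-0.7,0,0]
    - [0.016,-0.028,0.038,-0.7,0,0]
    - [0.016,-0.028,0.037,-0.7,0,0]
    - [0.016,-0.029,0.037,-0.7,0,0]
    - [0.016,-0.029,0.037,-0.7,0,0]
    - [0.016,-0.03,0.036,-0.7,0,0]
    - [0.016,-0.03,0.036,-0.7,0,0]
    - [0,0,0,0,0,0]
  grip: 0

```text
t: 1.1
ee_pos: [398.8, 313.6, 105.1]
orientation: [0.192, 1.564, -0.194]
ft_force: [0.2, 0.1, 0.1]
width: 87.8
```

```bash
sed -i 's/round(v,4) for/round(float(v),3) for/;s/round(v,2) for/round(float(v),1) for/' h.py; python3 -c "
from h import *
state();cartons();plan([(394.9,321.6,8,75.8,0,40)])"
```

```text
t 1.1 pos [398.8 313.6 105.1] rv [ 0.192  1.564 -0.194] F [0.2 0.1 0.1] w 87.84647112330677
[394.5 188.8  40. ] 31.2 59.6 jaw 96.6
[425.   45.4  40. ] 31.5 59.7 jaw 107.3
[381.6 360.   40. ] 190.4 213.7 jaw 124.1
wp (394.9, 321.6, 8, 75.8, 0, 40) row 3
[[0.033,0.002,-0.002,0.1,-0.0,0.0],[0.033,0.002,-0.002,0.1,-0.0,0.0],[0.033,0.002,-0.002,0.1,-0.0,0.0]]
```

Request:
carry_out:
  commands:
    - [0.025,0.002,-0.002,0,0,0]
    - [0.025,0.002,-0.002,0,0,0]
    - [0.025,0.002,-0.002,0,0,0]
    - [0.018,0.001,0,0,0,0]
    - [0,0,0,0,0,0]

```text
t: 1.78
ee_pos: [393.9, 330.0, 12.6]
orientation: [0.193, 1.56, -0.186]
ft_force: [-0.6, 0.1, -0.4]
width: 87.3
```

```bash
python3 -c "
from h import *
state();plan([(394.9,321.6,8,75.8,0,40)])"
```

```text
t 1.775 pos [393.9 330.   12.6] rv [ 0.193  1.56  -0.186] F [-0.6  0.1 -0.4] w 87.32161413210537
wp (394.9, 321.6, 8, 75.8, 0, 40) row 1
[[0.005,-0.008,0.003,0.4,0.1,-0.3]]
```

Request:
carry_out:
  commands:
    - [0.003,-0.008,0.003,0,0,0]
    - [0,0,0,0,0,0]

```text
t: 2.02
ee_pos: [395.3, 321.8, 10.6]
orientation: [0.193, 1.559, -0.184]
ft_force: [-0.6, -0.3, 0.4]
width: 87.8
```

Request:
carry_out:
  commands:
    - [0,0,0,0,0,0]
    - [0,0,0,0,0,0]
    - [0,0,0,0,0,0]
    - [0,0,0,0,0,0]
    - [0,0,0,0,0,0]
    - [0,0,0,0,0,0]
  grip: 1

```text
t: 2.78
ee_pos: [396.4, 322.2, 12.1]
orientation: [0.196, 1.557, -0.183]
ft_force: [0.6, -1.4, 3.7]
width: 31.8
```

```bash
python3 -c "
from h import *
o=state();print(o['qpos']);p=o['ee_pos'];plan([(p[0],p[1],135,76,0,45),(519.2,-165,135,87.6),(519.2,-165,14,87.6,0,40)])"
```

```text
t 2.775 pos [396.4 322.2  12.1] rv [ 0.196  1.557 -0.183] F [ 0.6 -1.4  3.7] w 31.812105525614907
[ 0.65821295  0.60498775  1.98638546  0.00298428  0.54077978 -0.67361642]
wp (np.float64(396.41215130339344), np.float64(322.16781823202484), 135, 76, 0, 45) row 3
wp (519.2, -165, 135, 87.6) row 13
wp (519.2, -165, 14, 87.6, 0, 40) row 17
[[-0.041,0.0,0.0,0.1,0.1,-0.2],[-0.041,0.0,0.0,0.1,0.1,-0.2],[-0.041,0.0,0.0,0.1,0.1,-0.2],[-0.0,-0.044,0.024,-1.2,0.0,-0.0],[-0.0,-0.045,0.023,-1.2,0.0,-0.0],[-0.0,-0.045,0.022,-1.2,0.0,-0.0],[-0.0,-0.046,0.021,-1.2,0.0,-0.0],[-0.0,-0.046,0.02,-1.2,0.0,-0.0]]
[[-0.0,-0.046,0.019,-1.2,0.0,-0.0],[-0.0,-0.047,0.018,-1.2,0.0,-0.0],[-0.0,-0.047,0.017,-1.2,0.0,-0.0],[-0.0,-0.048,0.016,-1.2,0.0,-0.0],[-0.0,-0.048,0.015,-1.2,0.0,-0.0],[0.03,-0.0,-0.0,0.0,0.0,0.0],[0.03,-0.0,-0.0,0.0,0.0,0.0],[0.03,-0.0,-0.0,0.0,0.0,0.0]]
[[0.03,-0.0,-0.0,0.0,0.0,0.0]]
```

Request:
carry_out:
  commands:
    - [-0.041,0,0,0,0,0]
    - [-0.041,0,0,0,0,0]
    - [-0.041,0,0,0,0,0]
    - [0,-0.05,0.025,-1,0,0]
    - [0,-0.05,0.023,-1,0,0]
    - [0,-0.05,0.022,-1,0,0]
    - [0,-0.05,0.021,-1,0,0]
    - [0,-0.05,0.02,-1,0,0]

```text
t: 3.78
ee_pos: [455.4, 50.1, 137.7]
orientation: [0.118, 1.559, -0.106]
ft_force: [0.2, -0.2, -1.0]
width: 31.9
```

Request:
carry_out:
  commands:
    - [0,-0.05,0.019,-1,0,0]
    - [0,-0.05,0.018,-1,0,0]
    - [0,-0.05,0.017,-1,0,0]
    - [0,-0.05,0.016,-1,0,0]
    - [0,-0.05,0.014,-1,0,0]
    - [0,0,0,0,0,0]

```text
t: 4.53
ee_pos: [512.9, -219.8, 136.2]
orientation: [0.05, 1.56, -0.04]
ft_force: [-0.5, 0.1, 0.4]
width: 32.2
```

```bash
python3 -c "
from h import *
o=state();print(o['qpos']);plan([(516.8,-267,135,87.6),(516.8,-267,20,87.6,0,40)])"
```

```text
t 4.525 pos [ 512.9 -219.8  136.2] rv [ 0.05  1.56 -0.04] F [-0.5  0.1  0.4] w 32.1668598408867
[-0.4319521   0.44024253  1.84425318  0.01371101  0.85044295 -1.95449404]
wp (516.8, -267, 135, 87.6) row 1
wp (516.8, -267, 20, 87.6, 0, 40) row 4
[[0.001,-0.047,0.007,-0.9,0.6,-0.4],[0.038,-0.0,-0.0,0.0,0.0,0.0],[0.038,-0.0,-0.0,0.0,0.0,0.0],[0.038,-0.0,-0.0,0.0,0.0,0.0]]
```

Request:
carry_out:
  commands:
    - [0,-0.025,0.003,-0.5,0.3,-0.2]
    - [0,-0.021,0.003,-0.4,0.3,-0.2]
    - [0,0,0,0,0,0]
    - [0.03,0,0,0,0,0]
    - [0.03,0,0,0,0,0]
    - [0,0,0,0,0,0]

```text
t: 5.28
ee_pos: [514.7, -261.8, 74.1]
orientation: [0.034, 1.575, -0.029]
ft_force: [-0.5, -0.2, -0.5]
width: 31.8
```

```bash
python3 -c "
from h import *
o=state();plan([(516.8,-267,20,87.6,0,30)])"
```

```text
t 5.275 pos [ 514.7 -261.8   74.1] rv [ 0.034  1.575 -0.029] F [-0.5 -0.2 -0.5] w 31.763035673070302
wp (516.8, -267, 20, 87.6, 0, 30) row 2
[[0.027,-0.003,0.001,0.0,-0.1,-0.1],[0.027,-0.003,0.001,0.0,-0.1,-0.1]]
```

Request:
carry_out:
  commands:
    - [0.02,-0.003,0.001,0,0,0]
    - [0.02,-0.002,0.001,0,0,0]
    - [0.013,0,0,0,0,0]
    - [0,0,0,0,0,0]

```text
t: 5.78
ee_pos: [517.6, -266.4, 19.4]
orientation: [0.033, 1.573, -0.029]
ft_force: [0.2, 0.5, -0.2]
width: 32.1
```

Request:
carry_out:
  commands:
    - [0,0,0,0,0,0]
    - [0,0,0,0,0,0]
    - [0,0,0,0,0,0]
  grip: 0.5

```text
t: 6.15
ee_pos: [518.4, -267.0, 20.5]
orientation: [0.033, 1.571, -0.03]
ft_force: [1.1, -0.4, -0.8]
width: 43.8
```

Request:
carry_out:
  commands:
    - [-0.04,0,0,0,0,0]
    - [-0.04,0,0,0,0,0]
    - [-0.04,0,0,0,0,0]
    - [0,0,0,0,0,0]

```text
t: 6.65
ee_pos: [518.9, -267.4, 145.1]
orientation: [0.032, 1.57, -0.031]
ft_force: [0.7, -1.2, -0.3]
width: 43.9
```

```bash
python3 -c "
from h import *
o=state();cartons();snap('top','t2',(340,120,480,250),4);plan([(425,45.4,110,107.3),(425,45.4,12,107.3,0,30)])"
```

```text
t 6.65 pos [ 518.9 -267.4  145.1] rv [ 0.032  1.57  -0.031] F [ 0.7 -1.2 -0.3] w 43.883201057590725
[394.8 188.7  40. ] 31.7 60.1 jaw 96.0
[424.8  45.6  40. ] 31.5 59.9 jaw 108.5
wp (425, 45.4, 110, 107.3) row 6
wp (425, 45.4, 12, 107.3, 0, 30) row 10
[[0.006,0.051,-0.017,-3.3,-0.0,-0.0],[0.006,0.052,-0.014,-3.3,-0.0,-0.0],[0.005,0.053,-0.011,-3.3,-0.0,-0.0],[0.005,0.054,-0.008,-3.3,-0.0,-0.0],[0.005,0.054,-0.005,-3.3,-0.0,-0.0],[0.005,0.054,-0.002,-3.3,-0.0,-0.0],[0.024,-0.0,0.0,0.0,0.0,0.0],[0.024,-0.0,0.0,0.0,0.0,0.0]]
[[0.024,-0.0,0.0,0.0,0.0,0.0],[0.024,-0.0,0.0,0.0,0.0,0.0]]
```

View pics/t2.png

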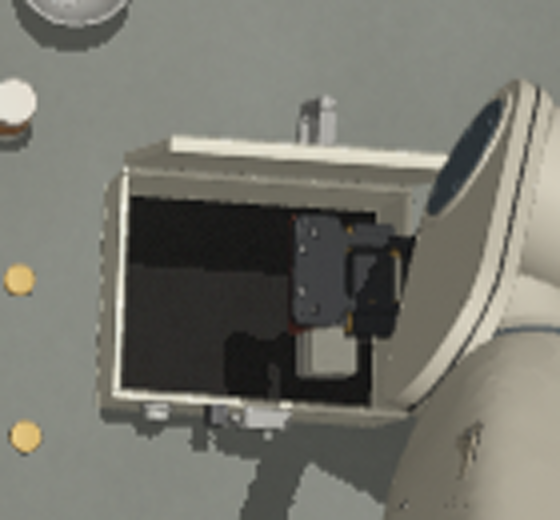

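The carton sits in the box near (328,350) in the crop and has been released. Next is carton C.

Request:
carry_out:
  commands:
    - [0,0.052,-0.017,-3.4,0,0]
    - [0,0.052,-0.014,-3.4,0,0]
    - [0,0.053,-0.011,-3.4,0,0]
    - [0,0.053,-0.008,-3.4,0,0]
    - [0.005,0.053,-0.005,-3.4,0,0]
    - [0.005,0.053,-0.002,-3.4,0,0]
    - [0,0,0,0,0,0]
  grip: 0

```text
t: 7.62
ee_pos: [415.5, 51.4, 124.6]
orientation: [-0.249, 1.573, 0.262]
ft_force: [0.5, -0.0, -0.5]
width: 87.9
```

```bash
python3 -c "
from h import *
o=state();plan([(425,45.4,80,108.5),(425,45.4,12,108.5,0,25)])"
```

```text
t 7.625 pos [415.5  51.4 124.6] rv [-0.249  1.573  0.262] F [ 0.5 -0.  -0.5] w 87.88966097040738
wp (425, 45.4, 80, 108.5) row 1
wp (425, 45.4, 12, 108.5, 0, 25) row 4
[[0.044,-0.009,0.008,0.1,-0.9,-0.6],[0.023,-0.0,0.0,0.0,0.0,0.0],[0.023,-0.0,0.0,0.0,0.0,0.0],[0.023,-0.0,0.0,0.0,0.0,0.0]]
```

Request:
carry_out:
  commands:
    - [0.025,-0.009,0.008,0.1,-0.6,-0.3]
    - [0.025,0,0,0,0,0]
    - [0,0,0,0,0,0]
    - [0.02,0,0,0,0,0]
    - [0,0,0,0,0,0]

```text
t: 8.25
ee_pos: [424.7, 43.6, 51.2]
orientation: [-0.25, 1.566, 0.256]
ft_force: [-0.1, -0.4, -1.4]
width: 88.0
```

```bash
python3 -c "
from h import *
o=state();plan([(425,45.4,12,108.5,0,25)])"
```

```text
t 8.25 pos [424.7  43.6  51.2] rv [-0.25   1.566  0.256] F [-0.1 -0.4 -1.4] w 87.97855333902638
wp (425, 45.4, 12, 108.5, 0, 25) row 2
[[0.02,0.001,0.001,-0.0,-0.3,-0.2],[0.02,0.001,0.001,-0.0,-0.3,-0.2]]
```

Request:
carry_out:
  commands:
    - [0.02,0.001,0,0,-0.3,0]
    - [0.017,0,0,0,0,0]
    - [0,0,0,0,0,0]

```text
t: 8.62
ee_pos: [426.6, 43.8, 16.3]
orientation: [-0.247, 1.557, 0.255]
ft_force: [0.4, -0.2, 0.8]
width: 88.1
```

Request:
carry_out:
  commands:
    - [0,0,0,0,0,0]
    - [0,0,0,0,0,0]
    - [0,0,0,0,0,0]
    - [0,0,0,0,0,0]
    - [0,0,0,0,0,0]
    - [0,0,0,0,0,0]
  grip: 1

```text
t: 9.38
ee_pos: [428.4, 43.7, 19.1]
orientation: [-0.247, 1.553, 0.254]
ft_force: [-0.4, 0.5, 0.0]
width: 32.0
```

Request:
carry_out:
  commands:
    - [-0.041,0,0,0,0,0]
    - [-0.041,0,0,0,0,0]
    - [-0.041,0,0,0,0,0]
    - [0,0,0,0,0,0]

```text
t: 9.88
ee_pos: [427.2, 43.1, 144.3]
orientation: [-0.247, 1.557, 0.255]
ft_force: [0.6, 0.6, -1.0]
width: 31.5
```

```bash
python3 -c "
from h import *
o=state();plan([(519.2,-211,135,87.6),(519.2,-211,20,87.6,0,30)])"
```

```text
t 9.875 pos [427.2  43.1 144.3] rv [-0.247  1.557  0.255] F [ 0.6  0.6 -1. ] w 31.491070866442865
wp (519.2, -211, 135, 87.6) row 5
wp (519.2, -211, 20, 87.6, 0, 30) row 9
[[0.002,-0.054,0.001,4.1,-0.0,-0.1],[0.002,-0.054,0.005,4.1,-0.0,-0.1],[0.002,-0.053,0.009,4.1,-0.0,-0.1],[0.002,-0.052,0.013,4.1,-0.0,-0.1],[0.002,-0.051,0.017,4.1,-0.0,-0.1],[0.029,0.0,-0.0,0.0,0.0,0.0],[0.029,0.0,-0.0,0.0,0.0,0.0],[0.029,0.0,-0.0,0.0,0.0,0.0]]
[[0.029,0.0,-0.0,0.0,0.0,0.0]]
```

Request:
carry_out:
  commands:
    - [0,-0.054,0.001,4.1,0,0]
    - [0,-0.054,0.005,4.1,0,0]
    - [0,-0.053,0.009,4.1,0,0]
    - [0,-0.05,0.013,4.1,0,0]
    - [0,-0.04,0.016,4.1,0,0]
    - [0,0,0,0,0,0]
    - [0,0,0,0,0,0]

```text
t: 10.75
ee_pos: [514.4, -202.5, 134.3]
orientation: [0.043, 1.582, -0.029]
ft_force: [-0.5, 0.4, 0.2]
width: 32.0
```

```bash
python3 -c "
from h import *
o=state();plan([(519.2,-211,100,87.6),(519.2,-211,26,87.6,0,25)])"
```

```text
t 10.75 pos [ 514.4 -202.5  134.3] rv [ 0.043  1.582 -0.029] F [-0.5  0.4  0.2] w 31.96782188302657
wp (519.2, -211, 100, 87.6) row 1
wp (519.2, -211, 26, 87.6, 0, 25) row 4
[[0.034,-0.009,0.006,-0.2,-0.7,-0.5],[0.025,-0.0,0.0,0.0,0.0,0.0],[0.025,-0.0,0.0,0.0,0.0,0.0],[0.025,-0.0,0.0,0.0,0.0,0.0]]
```

Request:
carry_out:
  commands:
    - [0.02,-0.008,0.005,0,-0.6,-0.4]
    - [0.02,0,0,0,0,0]
    - [0.02,0,0,0,0,0]
    - [0.02,0,0,0,0,0]
    - [0.014,0,0,0,0,0]
    - [0,0,0,0,0,0]

```text
t: 11.5
ee_pos: [514.3, -201.9, 35.3]
orientation: [0.031, 1.578, -0.024]
ft_force: [-0.6, 0.3, 0.3]
width: 31.5
```

```bash
python3 -c "
from h import *
o=state();plan([(519.2,-211,26,87.6,0,25)])"
```

```text
t 11.5 pos [ 514.3 -201.9   35.3] rv [ 0.031  1.578 -0.024] F [-0.6  0.3  0.3] w 31.548354152643892
wp (519.2, -211, 26, 87.6, 0, 25) row 1
[[0.009,-0.009,0.005,0.4,-0.4,-0.2]]
```

Request:
carry_out:
  commands:
    - [0,-0.009,0.004,0,0,0]
    - [0,0,0,0,0,0]
    - [0.009,0,0,0,0,0]
    - [0,0,0,0,0,0]

```text
t: 12.0
ee_pos: [519.4, -212.0, 27.6]
orientation: [0.029, 1.575, -0.025]
ft_force: [0.5, 0.5, -0.1]
width: 31.7
```

```bash
python3 -c "
from h import *
o=state()"
```

```text
t 12.0 pos [ 519.4 -212.    27.6] rv [ 0.029  1.575 -0.025] F [ 0.5  0.5 -0.1] w 31.690785651313377
```

Request:
carry_out:
  commands:
    - [0,0,0,0,0,0]
    - [0,0,0,0,0,0]
    - [0,0,0,0,0,0]
  grip: 0.5

```text
t: 12.38
ee_pos: [519.5, -212.0, 27.8]
orientation: [0.029, 1.575, -0.025]
ft_force: [-0.6, -0.7, 0.7]
width: 43.6
```

Request:
carry_out:
  commands:
    - [-0.04,0,0,0,0,0]
    - [-0.04,0,0,0,0,0]
    - [-0.04,0,0,0,0,0]
    - [0,0,0,0,0,0]

```text
t: 12.88
ee_pos: [519.9, -212.2, 150.8]
orientation: [0.029, 1.576, -0.024]
ft_force: [0.5, 0.2, 0.0]
width: 44.4
```

```bash
python3 -c "
from h import *
o=state();cartons();plan([(394.8,188.7,90,96.3),(394.8,188.7,12,96.3,0,25)])"
```

```text
t 12.875 pos [ 519.9 -212.2  150.8] rv [ 0.029  1.576 -0.024] F [0.5 0.2 0. ] w 44.38292888672331
[394.5 188.8  40. ] 31.2 59.6 jaw 96.6
wp (394.8, 188.7, 90, 96.3) row 8
wp (394.8, 188.7, 12, 96.3, 0, 25) row 12
[[0.008,0.049,-0.017,-1.0,-0.1,-0.0],[0.008,0.05,-0.016,-1.0,-0.1,-0.0],[0.008,0.05,-0.015,-1.0,-0.1,-0.0],[0.008,0.05,-0.014,-1.0,-0.1,-0.0],[0.008,0.051,-0.014,-1.0,-0.1,-0.0],[0.008,0.051,-0.013,-1.0,-0.1,-0.0],[0.007,0.051,-0.012,-1.0,-0.1,-0.0],[0.007,0.051,-0.011,-1.0,-0.1,-0.0]]
[[0.019,-0.0,0.0,0.0,0.0,0.0],[0.019,-0.0,0.0,0.0,0.0,0.0],[0.019,-0.0,0.0,0.0,0.0,0.0],[0.019,-0.0,0.0,0.0,0.0,0.0]]
```

Request:
carry_out:
  commands:
    - [0,0.049,-0.017,-1,0,0]
    - [0,0.05,-0.016,-1,0,0]
    - [0.005,0.05,-0.015,-1,0,0]
    - [0.008,0.05,-0.014,-1,0,0]
    - [0.008,0.051,-0.014,-1,0,0]
    - [0.008,0.051,-0.013,-1,0,0]
    - [0.007,0.051,-0.012,-1,0,0]
    - [0.007,0.045,-0.01,-1,0,0]
  grip: 0

```text
t: 13.92
ee_pos: [387.7, 190.7, 99.3]
orientation: [-0.078, 1.59, 0.084]
ft_force: [-0.2, -0.2, -0.7]
width: 87.8
```

Request:
carry_out:
  commands:
    - [0,0,0,0,0,0]
    - [0,0,0,0,0,0]

```text
t: 14.18
ee_pos: [384.7, 191.9, 96.9]
orientation: [-0.084, 1.594, 0.087]
ft_force: [0.6, 0.9, -0.0]
width: 88.0
```

```bash
python3 -c "
from h import *
o=state();plan([(394.6,188.7,60,96.3),(394.6,188.7,12,96.3,0,25)])"
```

```text
t 14.175 pos [384.7 191.9  96.9] rv [-0.084  1.594  0.087] F [ 0.6  0.9 -0. ] w 88.04649473136725
wp (394.6, 188.7, 60, 96.3) row 1
wp (394.6, 188.7, 12, 96.3, 0, 25) row 3
[[0.037,-0.004,0.01,-0.1,-1.4,-0.2],[0.024,-0.0,0.0,0.0,0.0,0.0],[0.024,-0.0,0.0,0.0,0.0,0.0]]
```

Request:
carry_out:
  commands:
    - [0,-0.004,0.01,0,-1.4,0]
    - [0,0,0,0,0,0]
    - [0.03,0,0,0,0,0]
    - [0.03,0,0,0,0,0]
    - [0.024,0,0,0,0,0]
    - [0,0,0,0,0,0]

```text
t: 14.92
ee_pos: [399.7, 184.6, 11.4]
orientation: [-0.073, 1.565, 0.08]
ft_force: [0.4, -0.1, 0.1]
width: 88.0
```

Request:
carry_out:
  commands:
    - [0,0,0,0,0,0]
    - [0,0,0,0,0,0]
    - [0,0,0,0,0,0]
    - [0,0,0,0,0,0]
    - [0,0,0,0,0,0]
    - [0,0,0,0,0,0]
  grip: 1

```text
t: 15.68
ee_pos: [402.0, 184.9, 14.5]
orientation: [-0.071, 1.56, 0.081]
ft_force: [0.2, 0.6, -0.6]
width: 31.8
```

```bash
python3 -c "
from h import *
o=state();p=o['ee_pos'];plan([(p[0],p[1],140,96),(521.5,-155,135,87.6)])"
```

```text
t 15.675 pos [402.  184.9  14.5] rv [-0.071  1.56   0.081] F [ 0.2  0.6 -0.6] w 31.754290007868676
wp (np.float64(402.01742885333573), np.float64(184.90096759827202), 140, 96) row 3
wp (521.5, -155, 135, 87.6) row 10
[[-0.042,0.0,0.0,-0.2,0.2,-0.1],[-0.042,0.0,0.0,-0.2,0.2,-0.1],[-0.042,0.0,0.0,-0.2,0.2,-0.1],[0.001,-0.05,0.012,1.2,0.0,-0.0],[0.001,-0.05,0.013,1.2,0.0,-0.0],[0.001,-0.05,0.014,1.2,0.0,-0.0],[0.001,-0.049,0.015,1.2,0.0,-0.0],[0.001,-0.049,0.016,1.2,0.0,-0.0]]
[[0.001,-0.049,0.017,1.2,0.0,-0.0],[0.001,-0.048,0.018,1.2,0.0,-0.0]]
```

Request:
carry_out:
  commands:
    - [-0.042,0,0,0,0,0]
    - [-0.042,0,0,0,0,0]
    - [-0.042,0,0,0,0,0]
    - [0,-0.05,0.012,1.2,0,0]
    - [0,-0.05,0.013,1.2,0,0]
    - [0,-0.05,0.014,1.2,0,0]
    - [0,-0.05,0.015,1.2,0,0]
    - [0,-0.049,0.016,1.2,0,0]

```text
t: 16.68
ee_pos: [486.0, -64.7, 143.6]
orientation: [0.006, 1.562, 0.003]
ft_force: [1.1, 0.6, -0.7]
width: 31.8
```

Request:
carry_out:
  commands:
    - [0,-0.049,0.017,1.2,0,0]
    - [0,-0.04,0.016,1.2,0,0]
    - [0,0,0,0,0,0]
    - [0,0,0,0,0,0]

```text
t: 17.18
ee_pos: [517.9, -159.7, 142.3]
orientation: [0.045, 1.563, -0.034]
ft_force: [0.5, 1.1, 0.0]
width: 31.6
```

```bash
python3 -c "
from h import *
o=state();plan([(525,-155,o['ee_pos'][2],87.6)])"
```

```text
t 17.175 pos [ 517.9 -159.7  142.3] rv [ 0.045  1.563 -0.034] F [0.5 1.1 0. ] w 31.550270255098315
wp (525, -155, np.float64(142.32562985639606), 87.6) row 1
[[0.0,0.005,0.007,-0.5,0.4,-0.4]]
```

Request:
carry_out:
  commands:
    - [0,0.003,0.006,0,0.4,0]
    - [0,0,0,0,0,0]
    - [0.03,0,0,0,0,0]
    - [0.03,0,0,0,0,0]
    - [0.02,0,0,0,0,0]
    - [0,0,0,0,0,0]

```text
t: 17.92
ee_pos: [524.4, -150.6, 61.3]
orientation: [0.038, 1.57, -0.028]
ft_force: [-0.8, -0.4, -0.7]
width: 31.9
```

```bash
python3 -c "
from h import *
o=state();plan([(523,-157,21.5,87.6,0,20)])"
```

```text
t 17.925 pos [ 524.4 -150.6   61.3] rv [ 0.038  1.57  -0.028] F [-0.8 -0.4 -0.7] w 31.854002638558995
wp (523, -157, 21.5, 87.6, 0, 20) row 3
[[0.013,-0.002,-0.0,-0.0,0.0,-0.1],[0.013,-0.002,-0.0,-0.0,0.0,-0.1],[0.013,-0.002,-0.0,-0.0,0.0,-0.1]]
```

Request:
carry_out:
  commands:
    - [0,-0.005,0,0,0,0]
    - [0,0,0,0,0,0]
    - [0,0,0,0,0,0]
    - [0.02,0,0,0,0,0]
    - [0.015,0,0,0,0,0]
    - [0,0,0,0,0,0]
    - [0,0,0,0,0,0]

```text
t: 18.8
ee_pos: [527.3, -156.2, 29.6]
orientation: [0.036, 1.564, -0.029]
ft_force: [-0.6, 0.3, -1.6]
width: 31.6
```

```bash
python3 -c "
from h import *
o=state()"
```

```text
t 18.8 pos [ 527.3 -156.2   29.6] rv [ 0.036  1.564 -0.029] F [-0.6  0.3 -1.6] w 31.62871551582843
```

Request:
carry_out:
  commands:
    - [0.007,0,0,0,0,0]
    - [0,0,0,0,0,0]

```text
t: 19.05
ee_pos: [527.8, -156.3, 22.8]
orientation: [0.036, 1.563, -0.029]
ft_force: [0.1, -0.2, -0.3]
width: 31.9
```

Request:
carry_out:
  commands:
    - [0,0,0,0,0,0]
    - [0,0,0,0,0,0]
    - [0,0,0,0,0,0]
  grip: 0.5

```text
t: 19.42
ee_pos: [528.2, -156.4, 23.4]
orientation: [0.036, 1.562, -0.029]
ft_force: [-0.3, -0.8, 0.2]
width: 44.2
```

Request:
carry_out:
  commands:
    - [-0.04,0,0,0,0,0]
    - [-0.04,0,0,0,0,0]
    - [-0.05,0.02,0,0,0,0]
    - [-0.05,0.04,0,0,0,0]
    - [-0.05,0.055,0,0,0,0]
    - [-0.05,0.055,0,0,0,0]
    - [0,0.03,0,0,0,0]
    - [0,0,0,0,0,0]

```text
t: 20.42
ee_pos: [533.8, 26.8, 294.6]
orientation: [0.039, 1.559, -0.029]
ft_force: [-0.4, 0.6, -0.4]
width: 43.7
```

```bash
python3 -c "
from h import *
o=state();snap('top','t3',(340,120,480,250),4)
snap('scene','s3',(60,220,220,370),3.5)"
```

```text
t 20.425 pos [533.8  26.8 294.6] rv [ 0.039  1.559 -0.029] F [-0.4  0.6 -0.4] w 43.65730350180833
```

View pics/t3.png

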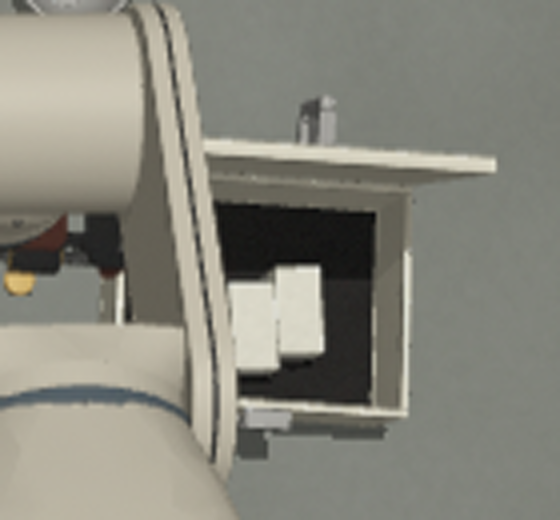

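View pics/s3.png

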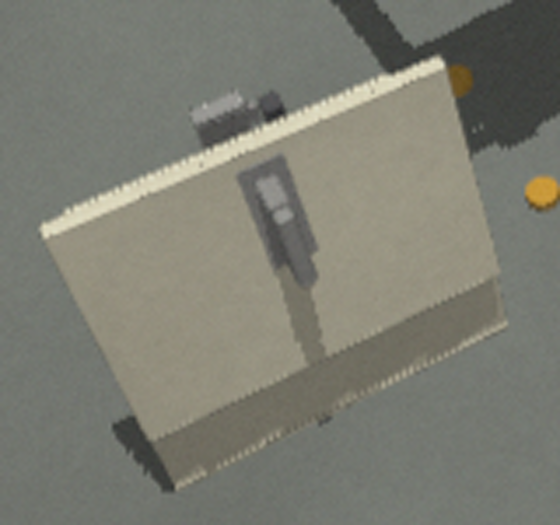

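```bash
python3 -c "
from h import *
for z in (45,85):
  for q in ((299,310),(254,326)): print(z,atz('t3',(340+q[0]/4,120+q[1]/4),z))
print(atz('t3',(340+175/4,120+142/4),225),'edge right end', atz('t3',(340+495/4,120+160/4),235))
K=ray('s3',(60+440/3.5,220+60/3.5)),ray('t3',(340+205/4,120+145/4)),ray('top1',(185+553/2.8,125+85/2.8))
# triangulate left top outer corner of lid: scene (440,60) & top1 (553,82)
def tri(a,b):
  (c1,d1),(c2,d2)=a,b; A=np.c_[d1,-d2]; s=np.linalg.lstsq(A,c2-c1,rcond=None)[0]; return c1+s[0]*d1,c2+s[1]*d2
print('L',tri(ray('s3',(60+443/3.5,220+58/3.5)),ray('top1',(185+556/2.8,125+83/2.8))))
print('R',tri(ray('s3',(60+42/3.5,220+230/3.5)),ray('top1',(185+780/2.8,125+98/2.8))))
"
```

```text
45 [ 528.3 -243.4   45. ]
45 [ 516.8 -212.    45. ]
85 [ 522.5 -232.3   85. ]
85 [ 511.3 -201.8   85. ]
[ 605.  -120.6  225. ] edge right end [ 594.  -312.1  235. ]
L (array([ 607.14864007, -115.33758707,  231.39115126]), array([ 605.57384182, -118.74584407,  231.76901056]))
R (array([ 595.14062928, -313.28805457,  230.07692119]), array([ 595.07791792, -313.48429022,  230.13698029]))
```

```bash
python3 -c "
from h import *
plan([(658,-182,300,87.6),(658,-182,205,87.6,0,35)],start=None)
"
```

```text
wp (658, -182, 300, 87.6) row 5
wp (658, -182, 205, 87.6, 0, 35) row 8
[[-0.001,-0.04,0.027,-0.0,0.1,-0.1],[-0.001,-0.04,0.027,-0.0,0.1,-0.1],[-0.001,-0.04,0.027,-0.0,0.1,-0.1],[-0.001,-0.04,0.027,-0.0,0.1,-0.1],[-0.001,-0.04,0.027,-0.0,0.1,-0.1],[0.032,-0.0,-0.0,0.0,0.0,0.0],[0.032,-0.0,-0.0,0.0,0.0,0.0],[0.032,-0.0,-0.0,0.0,0.0,0.0]]
```

Request:
carry_out:
  commands:
    - [0,-0.04,0.027,0,0,0]
    - [0,-0.04,0.027,0,0,0]
    - [0,-0.04,0.027,0,0,0]
    - [0,-0.04,0.027,0,0,0]
    - [0,-0.035,0.025,0,0,0]
    - [0,0,0,0,0,0]
    - [0,0,0,0,0,0]
  grip: 1

```text
t: 21.4
ee_pos: [655.9, -191.7, 287.1]
orientation: [0.048, 1.57, -0.037]
ft_force: [0.0, 0.3, -0.4]
width: 0.8
```

```bash
python3 -c "
from h import *
state();snap('top','t4',(340,120,480,250),4)
plan([(658,-182,205,87.6,0,30)])
hx=620.6
w=[]
for th in np.r_[1.4:-.01:-.1]:
  w.append((round(hx-150*np.cos(th)+10*np.sin(th)+10,1),round(70+150*np.sin(th)+10*np.cos(th),1)))
print(w); print(np.diff(w,axis=0).round(1).tolist())
"
```

```text
t 21.4 pos [ 655.9 -191.7  287.1] rv [ 0.048  1.57  -0.037] F [ 0.   0.3 -0.4] w 0.7795493615229289
wp (658, -182, 205, 87.6, 0, 30) row 3
[[0.027,0.003,0.001,-0.2,0.0,-0.1],[0.027,0.003,0.001,-0.2,0.0,-0.1],[0.027,0.003,0.001,-0.2,0.0,-0.1]]
[(np.float64(615.0), np.float64(219.5)), (np.float64(600.1), np.float64(217.2)), (np.float64(585.6), np.float64(213.4)), (np.float64(571.5), np.float64(208.2)), (np.float64(558.0), np.float64(201.6)), (np.float64(545.2), np.float64(193.7)), (np.float64(533.3), np.float64(184.6)), (np.float64(522.3), np.float64(174.3)), (np.float64(512.4), np.float64(162.9)), (np.float64(503.8), np.float64(150.7)), (np.float64(496.3), np.float64(137.6)), (np.float64(490.3), np.float64(123.9)), (np.float64(485.6), np.float64(109.6)), (np.float64(482.3), np.float64(94.9)), (np.float64(480.6), np.float64(80.0))]
[[-14.9, -2.3], [-14.5, -3.8], [-14.1, -5.2], [-13.5, -6.6], [-12.8, -7.9], [-11.9, -9.1], [-11.0, -10.3], [-9.9, -11.4], [-8.6, -12.2], [-7.5, -13.1], [-6.0, -13.7], [-4.7, -14.3], [-3.3, -14.7], [-1.7, -14.9]]
```

View pics/t4.png

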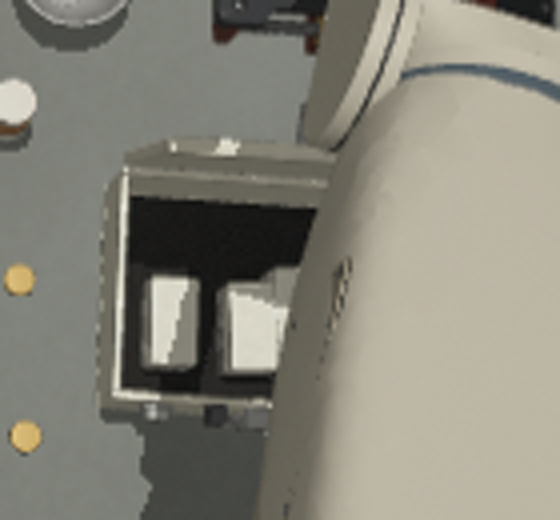

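All three cartons are inside the box: (172,322), (255,325) and the third partly hidden at (285,290). Next I lower the lid from behind.

Request:
carry_out:
  commands:
    - [0.025,0.004,0,0,0,0]
    - [0.025,0.003,0,0,0,0]
    - [0.02,0,0,0,0,0]
    - [0,0,0,0,0,0]
    - [0,0,0,0,0,0]

```text
t: 22.08
ee_pos: [654.8, -180.9, 217.2]
orientation: [0.044, 1.569, -0.034]
ft_force: [-1.0, 0.1, -0.3]
width: 0.5
```

Request:
carry_out:
  commands:
    - [0,0,-0.012,0,0,0]
    - [0,0,-0.012,0,0,0]
    - [0,0,-0.012,0,0,0]
    - [0,0,0,0,0,0]

```text
t: 22.58
ee_pos: [616.8, -179.4, 219.7]
orientation: [0.044, 1.565, -0.035]
ft_force: [0.3, 0.5, 0.3]
width: 0.8
```

```bash
python3 -c "
from h import *
state()"
```

```text
t 22.575 pos [ 616.8 -179.4  219.7] rv [ 0.044  1.565 -0.035] F [0.3 0.5 0.3] w 0.7722798230882544
```

Request:
carry_out:
  commands:
    - [0.006,0,-0.014,0,0,0]
    - [0.005,0,-0.014,0,0,0]
    - [0.005,0,-0.014,0,0,0]
    - [0,0,0,0,0,0]

```text
t: 23.08
ee_pos: [575.0, -177.6, 204.7]
orientation: [0.043, 1.56, -0.036]
ft_force: [-0.1, 0.6, 0.8]
width: 0.5
```

Request:
carry_out:
  commands:
    - [0.005,0,-0.014,0,0,0]
    - [0.007,0,-0.013,0,0,0]
    - [0,0,0,0,0,0]

```text
t: 23.45
ee_pos: [546.4, -176.1, 191.2]
orientation: [0.043, 1.56, -0.036]
ft_force: [0.5, 0.7, 0.0]
width: 0.4
```

```bash
python3 -c "
from h import *
state();snap('scene','s5',(60,180,260,350),3.5)"
```

```text
t 23.45 pos [ 546.4 -176.1  191.2] rv [ 0.043  1.56  -0.036] F [0.5 0.7 0. ] w 0.3500913565637749
```

View pics/s5.png

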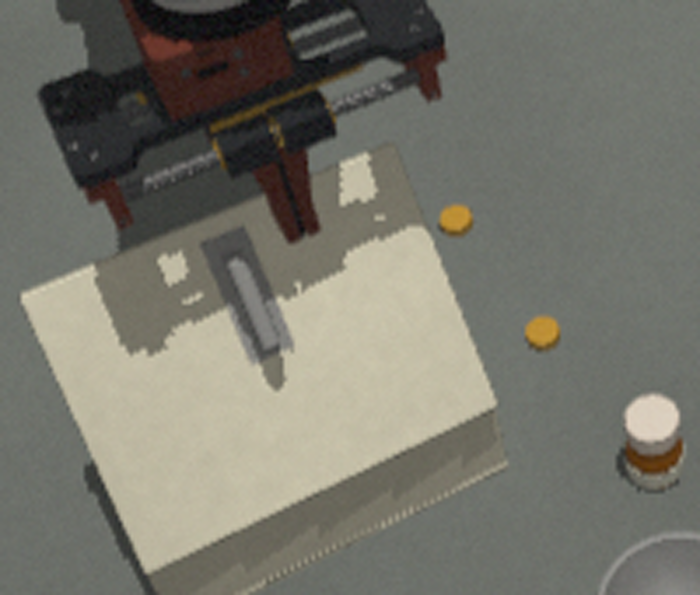

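The lid is following the fingertips, which touch it at (300,235), and is about half open. I'll keep going along the arc.

Request:
carry_out:
  commands:
    - [0.008,0,-0.012,0,0,0]
    - [0.009,0,-0.011,0,0,0]
    - [0.01,0,-0.01,0,0,0]
    - [0.011,0,-0.009,0,0,0]
    - [0,0,0,0,0,0]

```text
t: 24.12
ee_pos: [502.5, -173.7, 150.0]
orientation: [0.043, 1.56, -0.036]
ft_force: [-0.2, 0.1, -0.7]
width: 0.4
```

```bash
python3 -c "
from h import *
state()"
```

```text
t 24.125 pos [ 502.5 -173.7  150. ] rv [ 0.043  1.56  -0.036] F [-0.2  0.1 -0.7] w 0.42285736501817844
```

Request:
carry_out:
  commands:
    - [0.013,0,-0.006,0,0,0]
    - [0.013,0,-0.005,0,0,0]
    - [0.013,0,-0.003,0,0,0]
    - [0,0,0,0,0,0]
    - [0,0,0,0,0,0]

```text
t: 24.75
ee_pos: [487.7, -172.7, 107.6]
orientation: [0.043, 1.562, -0.036]
ft_force: [-0.7, -0.4, 0.0]
width: 0.4
```

Request:
carry_out:
  commands:
    - [0.008,0,-0.001,0,0,0]
    - [0.008,0,0,0,0,0]
    - [0,0,0,0,0,0]

```text
t: 25.12
ee_pos: [487.4, -172.7, 91.1]
orientation: [0.043, 1.56, -0.036]
ft_force: [0.3, 0.2, -0.4]
width: 0.2
```

Request:
carry_out:
  commands:
    - [0.004,0,0,0,0,0]
    - [0.004,0,0,0,0,0]
    - [0,0,0,0,0,0]

```text
t: 25.5
ee_pos: [487.6, -172.8, 82.6]
orientation: [0.043, 1.56, -0.036]
ft_force: [0.6, -0.4, -0.1]
width: 0.0
```

Request:
carry_out:
  commands:
    - [0.003,0,0,0,0,0]
    - [0.003,0,0,0,0,0]

```text
t: 25.75
ee_pos: [488.0, -172.9, 79.4]
orientation: [0.043, 1.56, -0.036]
ft_force: [-15.8, 5.8, 58.3]
width: 0.5
```

Request:
carry_out:
  commands:
    - [0.003,0,0,0,0,0]
    - [0.003,0,0,0,0,0]

```text
t: 26.0
ee_pos: [488.0, -172.9, 79.7]
orientation: [0.042, 1.56, -0.036]
ft_force: [-11.5, 3.9, 39.2]
width: 0.3
```

```bash
python3 -c "
from h import *
state();snap('scene','s6',(60,150,260,320),3.5)"
```

```text
t 26.0 pos [ 488.  -172.9   79.7] rv [ 0.042  1.56  -0.036] F [-11.5   3.9  39.2] w 0.2718985102416507
```

View pics/s6.png

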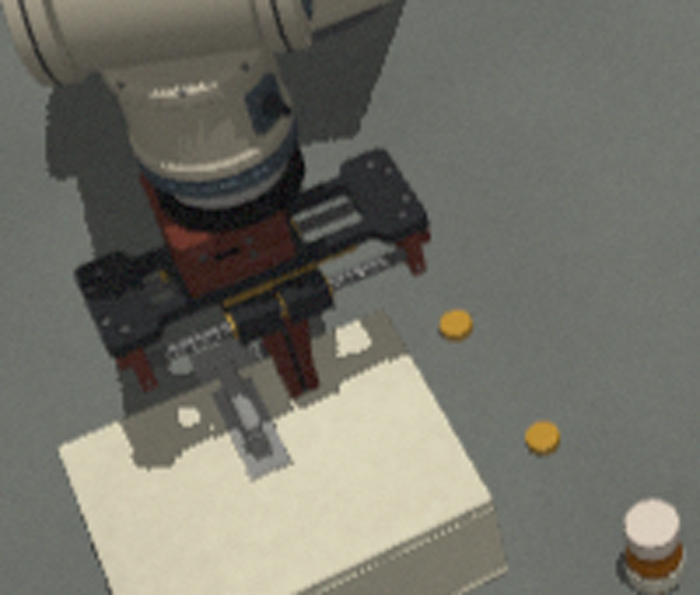

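The lid lies flat: the TCP is on the lid top at z = 79.7. Now I go round to the front for the clasp.

Request:
carry_out:
  commands:
    - [-0.03,0,0,0,0,0]
    - [-0.03,0,0,0,0,0]
    - [0,-0.01,-0.03,0,0,0]
    - [0,-0.012,-0.03,0,0,0]
    - [0,-0.01,-0.03,0,0,0]
    - [0,0,0,0,0,0]
    - [0,0,0,0,0,0]

```text
t: 26.92
ee_pos: [396.3, -201.9, 142.3]
orientation: [0.04, 1.553, -0.037]
ft_force: [-0.1, 0.2, 0.1]
width: 0.3
```

```bash
python3 -c "
from h import *
state();plan([(403,-206.5,125,87.6),(403,-206.5,74,87.6,0,30)])"
```

```text
t 26.925 pos [ 396.3 -201.9  142.3] rv [ 0.04   1.553 -0.037] F [-0.1  0.2  0.1] w 0.29393214505742377
wp (403, -206.5, 125, 87.6) row 1
wp (403, -206.5, 74, 87.6, 0, 30) row 3
[[0.017,-0.004,0.007,-0.4,1.0,-0.1],[0.025,-0.0,-0.0,0.0,0.0,0.0],[0.025,-0.0,-0.0,0.0,0.0,0.0]]
```

Request:
carry_out:
  commands:
    - [0,-0.005,0,0,1,0]
    - [0,0,0,0,0,0]
    - [0.025,0,0,0,0,0]
    - [0.025,0,0,0,0,0]
    - [0.014,0,0,0,0,0]
    - [0,0,0,0,0,0]

```text
t: 27.68
ee_pos: [401.0, -207.5, 76.9]
orientation: [0.037, 1.569, -0.036]
ft_force: [0.3, 0.1, 0.6]
width: 0.6
```

```bash
python3 -c "
from h import *
state(); snap('scene','s7',(40,130,240,300),3.5); print(atz('top1',(185+621/2.8,125+278/2.8),91), 'cam lock', atz('top1',(185+585/2.8,125+277/2.8),60))"
```

```text
t 27.675 pos [ 401.  -207.5   76.9] rv [ 0.037  1.569 -0.036] F [0.3 0.1 0.6] w 0.6140627445884459
[ 449.4 -207.4   91. ] cam lock [ 452.8 -180.6   60. ]
```

View pics/s7.png

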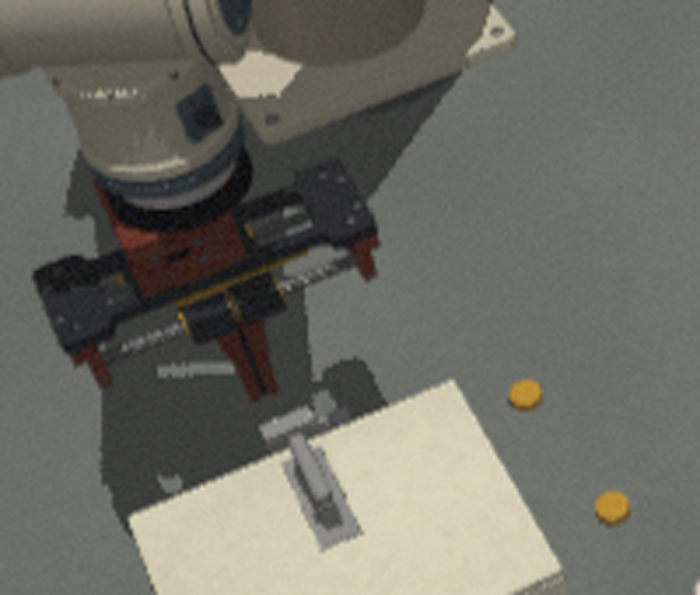

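The lid is flat and the clasp at (290,425) is still out, straight ahead of the closed fingers. I push it in.

Request:
carry_out:
  commands:
    - [0,0,0.012,0,0,0]
    - [0,0,0.012,0,0,0]
    - [0,0,0,0,0,0]

```text
t: 28.1
ee_pos: [429.0, -209.7, 79.5]
orientation: [0.035, 1.564, -0.038]
ft_force: [-0.3, 0.7, -0.9]
width: 0.5
```

Request:
carry_out:
  commands:
    - [0,0,0.004,0,0,0]
    - [0,0,0.004,0,0,0]

```text
t: 28.35
ee_pos: [436.2, -209.7, 79.6]
orientation: [0.035, 1.566, -0.037]
ft_force: [0.2, -0.3, -0.6]
width: 0.5
```

Request:
carry_out:
  commands:
    - [0,0,0.004,0,0,0]
    - [0,0,0.003,0,0,0]

```text
t: 28.6
ee_pos: [439.2, -209.2, 79.1]
orientation: [0.036, 1.575, -0.035]
ft_force: [-14.6, -2.8, 10.7]
width: 0.3
```

Request:
carry_out:
  commands:
    - [0,0,0.004,0,0,0]
    - [0,0,0,0,0,0]

```text
t: 28.85
ee_pos: [438.5, -208.6, 78.5]
orientation: [0.038, 1.585, -0.033]
ft_force: [1.3, -0.1, 0.2]
width: 0.4
```

Request:
carry_out:
  commands:
    - [0,0,0.004,0,0,0]

```text
t: 28.98
ee_pos: [439.2, -208.0, 78.0]
orientation: [0.039, 1.592, -0.031]
ft_force: [-19.9, -3.5, 14.2]
width: 0.2
```

Request:
carry_out:
  commands:
    - [0,0,0.004,0,0,0]

```text
t: 29.1
ee_pos: [439.1, -207.4, 77.5]
orientation: [0.04, 1.6, -0.029]
ft_force: [-17.8, -4.5, 11.9]
width: 0.8
```

Request:
carry_out:
  commands:
    - [0,0,-0.02,0,-0.8,0]
    - [0,0,-0.02,0,-0.8,0]
    - [-0.05,0,-0.01,0,0,0]
    - [-0.05,0.02,0,0,0,0]
    - [-0.05,0.05,0,0,0,0]
    - [0,0.05,0,0,0,0]
    - [0,0.05,0,0,0,0]
    - [0,0,0,0,0,0]

```text
t: 30.1
ee_pos: [402.1, -38.5, 230.1]
orientation: [0.042, 1.558, -0.031]
ft_force: [0.6, -0.3, 0.1]
width: 0.5
```

```bash
python3 -c "
from h import *
state();snap('top','t8'); 
a=np.load('pics/top1.npz')['p'][210:235,370:420]; b=np.load('pics/t8.npz')['p'][210:235,370:420]
s7=np.load('pics/s7.npz')['p'][230:290,90:160]; s8=snap('scene','s8')['pixels'][230:290,90:160]
f=lambda x,s,d:cv2.resize(x,d,interpolation=cv2.INTER_CUBIC)
cv2.imwrite('pics/cmp.png',np.vstack([np.hstack([f(a,1,(400,200)),f(b,1,(400,200))]),np.hstack([f(s7,1,(400,340)),f(s8,1,(400,340))])]))"
```

```text
t 30.1 pos [402.1 -38.5 230.1] rv [ 0.042  1.558 -0.031] F [ 0.6 -0.3  0.1] w 0.46814136937813206
```

View pics/cmp.png

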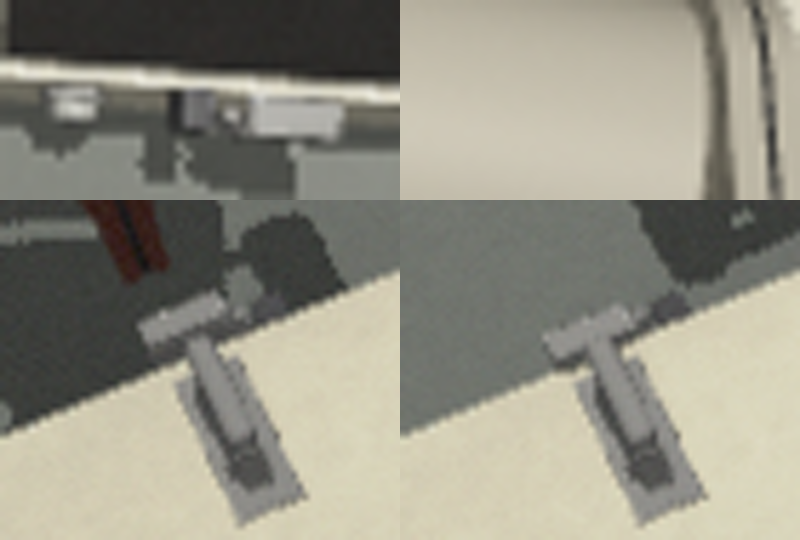

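The hook has snapped over the lid: in the lower right panel it overlaps the lid edge at (590,333), where before it stood clear of it. Now the left case.

```bash
python3 -c "
from h import *
plan([(600,310,180,93)])"
```

```text
wp (600, 310, 180, 93) row 8
[[0.007,0.045,0.023,-0.7,0.1,-0.0],[0.007,0.045,0.023,-0.7,0.1,-0.0],[0.007,0.044,0.024,-0.7,0.1,-0.0],[0.007,0.044,0.024,-0.7,0.1,-0.0],[0.007,0.044,0.025,-0.7,0.1,-0.0],[0.006,0.043,0.025,-0.7,0.1,-0.0],[0.006,0.043,0.026,-0.7,0.1,-0.0],[0.006,0.043,0.026,-0.7,0.1,-0.0]]
```

Request:
carry_out:
  commands:
    - [0.005,0.045,0.023,-0.8,0,0]
    - [0.005,0.045,0.023,-0.8,0,0]
    - [0.005,0.044,0.024,-0.8,0,0]
    - [0.005,0.044,0.024,-0.8,0,0]
    - [0.005,0.044,0.025,-0.8,0,0]
    - [0.005,0.043,0.025,-0.8,0,0]
    - [0.005,0.043,0.026,-0.8,0,0]
    - [0,0.04,0.025,-0.8,0,0]
  grip: 0.55

```text
t: 31.2
ee_pos: [612.5, 301.1, 195.0]
orientation: [-0.033, 1.558, 0.036]
ft_force: [0.2, -0.3, 0.1]
width: 39.5
```

Request:
carry_out:
  commands:
    - [0,0,0,0,0,0]
    - [0,0,0,0,0,0]

```text
t: 31.45
ee_pos: [615.0, 300.0, 192.9]
orientation: [-0.032, 1.559, 0.035]
ft_force: [0.1, -0.9, -0.1]
width: 39.5
```

```bash
python3 -c "
from h import *
state();snap('wrist','w1',s=1.42);print(proj('w1',[[610.5,325.9,103],[613.9,212.5,103],[555.6,321.6,91],[559,216.7,91]],True)*1.42)
plan([(611,326,150,94.5)])"
```

```text
t 31.45 pos [615.  300.  192.9] rv [-0.032  1.559  0.035] F [ 0.1 -0.9 -0.1] w 39.525473037961454
[[449.25107313 295.61960743]
 [255.92967535 293.34448907]
 [446.09559021 197.42187116]
 [265.78164837 198.16123234]]
wp (611, 326, 150, 94.5) row 1
[[0.043,0.026,-0.003,-2.1,0.7,-0.1]]
```

View pics/w1.png

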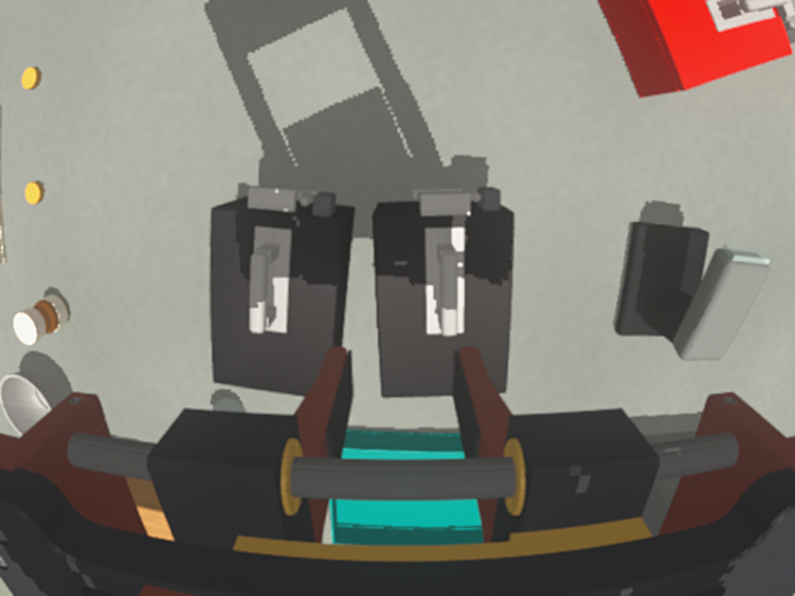

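The wrist view shows both cases with handles at (450,290) and (262,290), close to the predictions. The mid handle is about 3 mm further left than fitted. Descending on the left one.

Request:
carry_out:
  commands:
    - [0.02,0.026,-0.003,-1.5,0.7,0]
    - [0.02,0,0,0,0,0]
    - [0,0,0,0,0,0]
    - [0,0,0,0,0,0]

```text
t: 32.0
ee_pos: [611.5, 320.0, 153.0]
orientation: [-0.049, 1.57, 0.05]
ft_force: [0.6, -0.2, 0.5]
width: 39.8
```

```bash
python3 -c "
from h import *
state();plan([(611,326,81,94.5,0,25)])"
```

```text
t 32.0 pos [611.5 320.  153. ] rv [-0.049  1.57   0.05 ] F [ 0.6 -0.2  0.5] w 39.79991296428901
wp (611, 326, 81, 94.5, 0, 25) row 3
[[0.024,0.002,-0.0,-0.3,-0.0,-0.0],[0.024,0.002,-0.0,-0.3,-0.0,-0.0],[0.024,0.002,-0.0,-0.3,-0.0,-0.0]]
```

Request:
carry_out:
  commands:
    - [0,0.006,0,-0.9,0,0]
    - [0,0,0,0,0,0]
    - [0.022,0,0,0,0,0]
    - [0.022,0,0,0,0,0]
    - [0.018,0,0,0,0,0]
    - [0,0,0,0,0,0]
    - [0,0,0,0,0,0]

```text
t: 32.88
ee_pos: [611.5, 325.8, 87.7]
orientation: [-0.062, 1.569, 0.063]
ft_force: [0.1, 0.8, -0.5]
width: 39.6
```

```bash
python3 -c "
from h import *
state()"
```

```text
t 32.875 pos [611.5 325.8  87.7] rv [-0.062  1.569  0.063] F [ 0.1  0.8 -0.5] w 39.57865879469652
```

Request:
carry_out:
  commands:
    - [0.006,0,0,0,0,0]
    - [0,0,0,0,0,0]

```text
t: 33.12
ee_pos: [612.1, 326.1, 82.3]
orientation: [-0.061, 1.567, 0.063]
ft_force: [0.4, 0.2, 0.4]
width: 39.4
```

Request:
carry_out:
  commands:
    - [0,0,0,0,0,0]
    - [0,0,0,0,0,0]
    - [0,0,0,0,0,0]
    - [0,0,0,0,0,0]
    - [0,0,0,0,0,0]
  grip: 1

```text
t: 33.75
ee_pos: [612.6, 327.0, 83.5]
orientation: [-0.06, 1.565, 0.064]
ft_force: [0.1, 0.5, -1.7]
width: 9.2
```

Request:
carry_out:
  commands:
    - [-0.002,0,0,0,0,0]
    - [-0.002,0,0,0,0,0]

```text
t: 34.0
ee_pos: [613.9, 327.1, 86.8]
orientation: [-0.059, 1.563, 0.065]
ft_force: [4.4, 1.9, -6.5]
width: 9.8
```

Request:
carry_out:
  commands:
    - [-0.002,0,0,0,0,0]
    - [0,0,0,0,0,0]

```text
t: 34.25
ee_pos: [613.8, 327.0, 86.7]
orientation: [-0.059, 1.564, 0.064]
ft_force: [-1.1, 3.4, -1.8]
width: 9.5
```

Request:
carry_out:
  commands:
    - [-0.002,0,0,0,0,0]
    - [-0.002,0,0,0,0,0]

```text
t: 34.5
ee_pos: [613.3, 326.8, 87.4]
orientation: [-0.06, 1.565, 0.064]
ft_force: [5.9, 4.9, -19.6]
width: 9.5
```

The left lid stopped after about 3.5 mm with 20 N, so it is latched. I lower it, release and go to the middle case.

Request:
carry_out:
  commands:
    - [0.003,0,0,0,0,0]
    - [0.001,0,0,0,0,0]
    - [0,0,0,0,0,0]

```text
t: 34.88
ee_pos: [612.1, 326.7, 84.4]
orientation: [-0.061, 1.567, 0.064]
ft_force: [-0.6, 1.3, 0.7]
width: 9.5
```

Request:
carry_out:
  commands:
    - [0,0,0,0,0,0]
    - [0,0,0,0,0,0]
    - [0,0,0,0,0,0]
  grip: 0.55

```text
t: 35.25
ee_pos: [613.0, 326.2, 85.3]
orientation: [-0.061, 1.566, 0.064]
ft_force: [0.2, 0.6, -0.0]
width: 36.4
```

Request:
carry_out:
  commands:
    - [-0.025,0,0,0,0,0]
    - [-0.025,0,0,0,0,0]
    - [0,-0.025,0,1.3,0,0]
    - [0,-0.03,0,1.8,0,0]
    - [0,-0.03,0,1.8,0,0]
    - [0,-0.02,0,1.8,0,0]
    - [0,0,0,0,0,0]
    - [0,0,0,0,0,0]

```text
t: 36.25
ee_pos: [615.0, 212.2, 131.9]
orientation: [0.035, 1.571, -0.037]
ft_force: [0.1, 0.2, -0.3]
width: 39.7
```

```bash
python3 -c "
from h import *
state();plan([(614.5,215.5,120,85.6,0,25),(614.5,215.5,82,85.6,0,25)])"
```

```text
t 36.25 pos [615.  212.2 131.9] rv [ 0.035  1.571 -0.037] F [ 0.1  0.2 -0.3] w 39.652231475633855
wp (614.5, 215.5, 120, 85.6, 0, 25) row 1
wp (614.5, 215.5, 82, 85.6, 0, 25) row 3
[[0.012,0.003,-0.001,1.8,-0.0,0.1],[0.019,0.0,0.0,0.0,0.0,0.0],[0.019,0.0,0.0,0.0,0.0,0.0]]
```

Request:
carry_out:
  commands:
    - [0,0.003,0,1.6,0,0]
    - [0,0,0,0,0,0]
    - [0.018,0,0,0,0,0]
    - [0.018,0,0,0,0,0]
    - [0.012,0,0,0,0,0]
    - [0,0,0,0,0,0]
    - [0,0,0,0,0,0]

```text
t: 37.12
ee_pos: [614.0, 217.8, 78.6]
orientation: [0.056, 1.573, -0.058]
ft_force: [-1.3, 0.5, -0.3]
width: 39.6
```

Request:
carry_out:
  commands:
    - [0,0,0,0,0,0]

```text
t: 37.25
ee_pos: [614.3, 217.7, 79.0]
orientation: [0.056, 1.573, -0.058]
ft_force: [0.1, -0.6, -1.1]
width: 39.3
```

Request:
carry_out:
  commands:
    - [-0.003,0,0,0,0,0]
    - [0,0,0,0,0,0]

```text
t: 37.5
ee_pos: [614.9, 217.9, 83.2]
orientation: [0.056, 1.571, -0.058]
ft_force: [-0.4, 0.2, -0.1]
width: 39.5
```

Request:
carry_out:
  commands:
    - [0,0,0,0,0,0]
    - [0,0,0,0,0,0]
    - [0,0,0,0,0,0]
    - [0,0,0,0,0,0]
    - [0,0,0,0,0,0]
  grip: 1

```text
t: 38.12
ee_pos: [614.8, 213.3, 83.7]
orientation: [0.051, 1.572, -0.063]
ft_force: [-0.8, 4.6, 0.4]
width: 9.8
```

Request:
carry_out:
  commands:
    - [-0.002,0,0,0,0,0]
    - [-0.002,0,0,0,0,0]

```text
t: 38.38
ee_pos: [616.0, 213.3, 87.0]
orientation: [0.051, 1.569, -0.062]
ft_force: [5.7, -1.8, -8.0]
width: 10.0
```

Request:
carry_out:
  commands:
    - [-0.002,0,0,0,0,0]
    - [-0.002,0,0,0,0,0]

```text
t: 38.62
ee_pos: [617.2, 213.2, 90.0]
orientation: [0.051, 1.567, -0.062]
ft_force: [5.8, -1.6, -7.1]
width: 9.7
```

Request:
carry_out:
  commands:
    - [-0.003,0,0,0,0,0]
    - [-0.003,0,0,0,0,0]

```text
t: 38.88
ee_pos: [619.1, 213.0, 94.8]
orientation: [0.05, 1.564, -0.062]
ft_force: [7.4, -1.0, -9.0]
width: 9.8
```

Request:
carry_out:
  commands:
    - [-0.003,0,0,0,0,0]
    - [-0.003,0,0,0,0,0]

```text
t: 39.12
ee_pos: [621.1, 212.9, 99.6]
orientation: [0.05, 1.56, -0.062]
ft_force: [6.9, -0.5, -9.6]
width: 9.4
```

The middle lid came up 16 mm with a steady force of about 9 N, so it is unlatched. I lower it, release, then press its clasp home.

Request:
carry_out:
  commands:
    - [0.005,0,0,0,0,0]
    - [0.005,0,0,0,0,0]
    - [0.004,0,0,0,0,0]
    - [0,0,0,0,0,0]

```text
t: 39.62
ee_pos: [615.4, 213.3, 85.2]
orientation: [0.048, 1.572, -0.063]
ft_force: [2.8, -1.7, -1.3]
width: 9.7
```

```bash
python3 -c "
from h import *
state()"
```

```text
t 39.625 pos [615.4 213.3  85.2] rv [ 0.048  1.572 -0.063] F [ 2.8 -1.7 -1.3] w 9.678648114041842
```

Request:
carry_out:
  commands:
    - [0.001,0,0,0,0,0]
    - [0,0,0,0,0,0]
    - [0,0,0,0,0,0]
  grip: 0.55

```text
t: 40.0
ee_pos: [615.9, 213.8, 84.5]
orientation: [0.048, 1.571, -0.062]
ft_force: [0.5, 0.4, 0.4]
width: 36.4
```

Request:
carry_out:
  commands:
    - [-0.025,0,0,0,0,0]
    - [-0.025,0,0,0,0,0]
    - [0,0,-0.03,0,0,0]
    - [0,0,-0.03,0,0,0]
    - [0,0,-0.03,0,0,0]
    - [0,0,-0.01,0,0,0]
    - [0,0,0,0,0,0]
    - [0,0,0,0,0,0]

```text
t: 41.0
ee_pos: [516.6, 222.1, 137.1]
orientation: [0.049, 1.567, -0.061]
ft_force: [0.9, 0.6, -0.1]
width: 39.6
```

```bash
python3 -c "
from h import *
state();plan([(515,219,130,85.6,0,30),(515,219,69,85.6,0,30)]);snap('wrist','w2',(120,60,480,330),2.2)"
```

```text
t 41.0 pos [516.6 222.1 137.1] rv [ 0.049  1.567 -0.061] F [ 0.9  0.6 -0.1] w 39.574225526876354
wp (515, 219, 130, 85.6, 0, 30) row 1
wp (515, 219, 69, 85.6, 0, 30) row 4
[[0.007,-0.003,-0.001,0.4,0.2,0.4],[0.02,0.0,-0.0,0.0,0.0,0.0],[0.02,0.0,-0.0,0.0,0.0,0.0],[0.02,0.0,-0.0,0.0,0.0,0.0]]
```

View pics/w2.png

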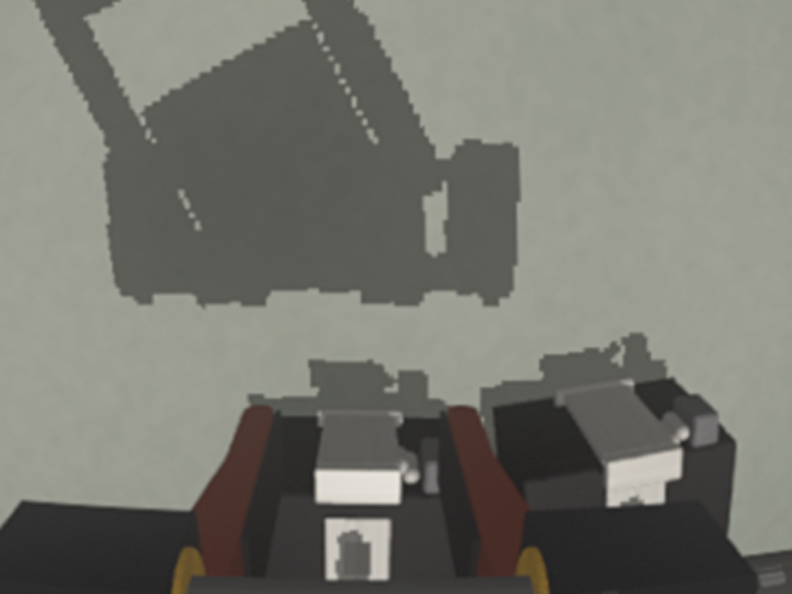

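The middle clasp at (358,455) sits clear of the lid, so it is out, and it is centred between the fingers. I close, go down and push.

Request:
carry_out:
  commands:
    - [0,-0.001,-0.003,0,0,0]
    - [0,0,0,0,0,0]
    - [0.022,0,0,0,0,0]
    - [0.022,0,0,0,0,0]
    - [0.018,0,0,0,0,0]
    - [0,0,0,0,0,0]
    - [0,0,0,0,0,0]
  grip: 1

```text
t: 41.92
ee_pos: [516.5, 220.8, 73.7]
orientation: [0.051, 1.565, -0.061]
ft_force: [-0.5, -0.5, 0.4]
width: 0.4
```

Request:
carry_out:
  commands:
    - [0,0,0.01,0,0,0]
    - [0,0,0.008,0,0,0]
    - [0,0,0,0,0,0]

```text
t: 42.3
ee_pos: [537.3, 220.0, 75.6]
orientation: [0.052, 1.561, -0.06]
ft_force: [-0.5, 0.4, -0.2]
width: 0.2
```

```bash
python3 -c "
from h import *
state()"
```

```text
t 42.3 pos [537.3 220.   75.6] rv [ 0.052  1.561 -0.06 ] F [-0.5  0.4 -0.2] w 0.16419196363114477
```

Request:
carry_out:
  commands:
    - [0.007,0,0,0,0,0]
    - [0,0,0,0,0,0]

```text
t: 42.55
ee_pos: [537.3, 219.8, 68.3]
orientation: [0.053, 1.561, -0.061]
ft_force: [0.0, -0.0, -0.3]
width: 0.3
```

Request:
carry_out:
  commands:
    - [0,0,0.004,0,0,0]
    - [0,0,0.004,0,0,0]

```text
t: 42.8
ee_pos: [544.4, 219.1, 68.0]
orientation: [0.052, 1.564, -0.061]
ft_force: [-5.6, 0.8, 4.4]
width: 0.6
```

Request:
carry_out:
  commands:
    - [0,0,0.004,0,0,0]

```text
t: 42.92
ee_pos: [548.3, 218.8, 68.1]
orientation: [0.052, 1.564, -0.061]
ft_force: [0.4, -0.2, 0.1]
width: 0.2
```

Request:
carry_out:
  commands:
    - [0,0,0.004,0,0,0]

```text
t: 43.05
ee_pos: [551.9, 218.5, 68.1]
orientation: [0.052, 1.566, -0.061]
ft_force: [-10.6, 2.8, 8.9]
width: 0.4
```

It gave 5.6 N, then dropped to zero (the snap), then hit a firm stop. One more press, then I back off and check.

Request:
carry_out:
  commands:
    - [0,0,0.003,0,0,0]

```text
t: 43.18
ee_pos: [552.1, 218.3, 67.9]
orientation: [0.052, 1.572, -0.063]
ft_force: [-17.1, 5.7, 13.4]
width: 0.2
```

Request:
carry_out:
  commands:
    - [0,0,-0.02,0,0,0]
    - [0,0,-0.02,0,0,0]
    - [-0.04,0,0,0,0,0]
    - [-0.04,0,0,0,0,0]
    - [-0.04,0,-0.03,0,0,0]
    - [-0.04,-0.02,-0.05,0,0,0]
    - [-0.04,-0.04,-0.03,0,0,0]
    - [0,0,0,0,0,0]

```text
t: 44.18
ee_pos: [403.3, 172.6, 271.5]
orientation: [0.054, 1.563, -0.06]
ft_force: [0.7, 0.4, 0.0]
width: 0.6
```

```bash
python3 -c "
from h import *
state();snap('top','t9',(185,125,470,300),2.8);snap('scene','s9',(280,170,420,280),5.6)"
```

```text
t 44.175 pos [403.3 172.6 271.5] rv [ 0.054  1.563 -0.06 ] F [0.7 0.4 0. ] w 0.568385638609086
```

View pics/t9.png

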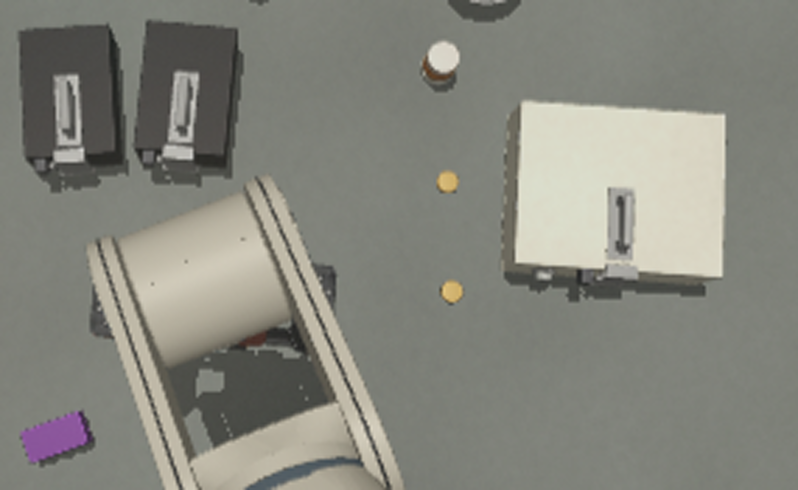

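View pics/s9.png

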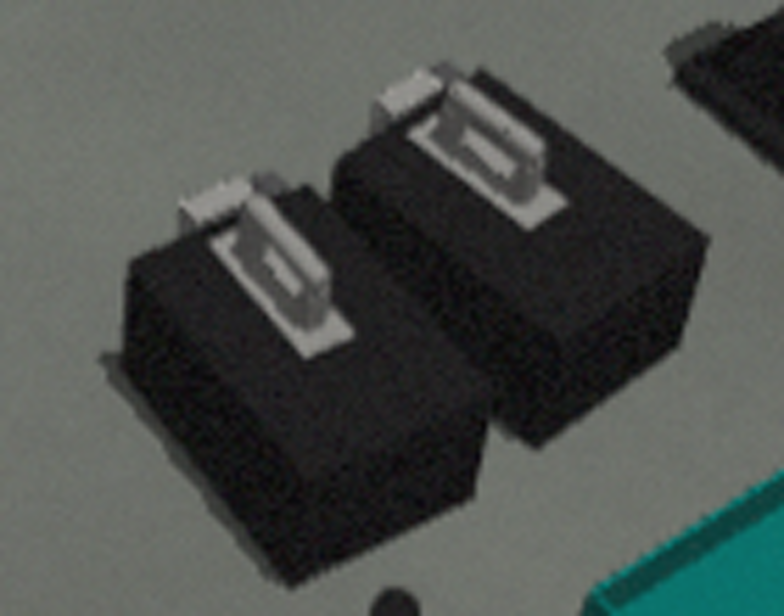

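```bash
python3 -c "
from h import *
state();print(ctrl.close_job())"
```

```text
t 44.275 pos [404.  173.5 269.1] rv [ 0.053  1.566 -0.061] F [ 0.2 -0.2 -0.1] w 0.2910908965919604
the job is handed in; nothing more can be done
None
```

The job is handed in at 44 s of the 210 s allowed; no verdict was reported.

- **Narcotics box:** All three white cartons are in the box, and a top picture taken before the lid was lowered showed them inside. The lid was lowered slowly to flat, with the fingertips stopping on it at z ≈ 79.7 mm. Its clasp was pushed to a firm stop at about 18 N, and pictures show the hook over the lid edge.
- **Small cases:** Only two black cases were there.
  - **Left case:** the lid stopped after about 3.5 mm with 20 N, so it was already latched.
  - **Second case (to its right):** the lid came up 16 mm with a steady 9 N, so it was unlatched. I let it back down and pushed its clasp. The force rose to 5.6 N, dropped to zero as it snapped, then met a firm stop at 17 N.
- **Last pictures:** Both case lids and the box lid are flat with their clasps over the edges, and the arm is clear of everything. The red case and purple carton were not touched. The caps and pill jar are where they were; the dropper and bowl are only partly in the last picture, and I saw no contact with them.

One thing differed from plan: the first carton had shifted about 25 mm inside the box after I placed it. It stayed flat and well inside, so I left it.

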